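# Unpin the jar feeder and wind the jar under the filling spout

### The arm

A 6-joint arm with a two-finger parallel gripper is mounted at the origin on a cart in front of the work surface, level with it; the furniture and walls round the work are solid. World frame = base frame: x ahead of the robot, y to its left, z up, the work surface at z = 0. Lengths are in mm, angles in rad, forces in N, time in s.
With the tool pointing down it reaches from about 275 to 725 mm from the base axis. Payload 15.9 kg.
Tool frame: the origin (TCP) lies at the very end of the fingers, on their centre line; the grasp point (between the pads) lies 19 mm behind it; z points along the fingers, x is the direction in which the jaws open and shut, and the axes are right-handed (so a half turn about z gives the same grasp; the last joint's range is limited). The gripper opens to 85 mm and grips with 20 to 120 N. Pads are 22 mm wide; open, the fingers measure 114 mm over their backs; the gripper's body (76 mm by 85 mm) begins 54 mm behind the grasp point. The pads swing forward as they close: fully open they stand 13 mm farther back than shut.
Start: joints at [-1.163, 0.213, -0.034, 1.323, 0, 1.571], TCP at [198.288, -458.985, 231.306] pointing down, gripper open.
Joint ranges: [-2.98, 2.98], [-0.74, 1.72], [-1.14, 1.35], [-2.1, 2.04], [-1.57, 1.44], [-3.14, 3.14]. Speed limits (rad/s): [1.89, 1.89, 2.39, 2.57, 3.14, 3.14].

### API

Orientations are given as a rotation vector (axis times angle).
In Python, from workcell import env gives the robot as it stands.
- The arm moves only by the tool move_arm, never from a script. Its argument "series" is a list of rows, each an object of numbers: "gripper": the opening, from 0 (shut) to 1 (fully open); "dx", "dy", "dz": the shift along the tool's x, y, z in m; "twist": the turn about the tool's z in degrees. A call has 1 to 8 rows; each row shifts and turns the pose as measured when the row begins, along the tool's axes as they then stand; what a row does not reach is not made up. A row lasts 1/12 s, in which the tool goes at most 41.7 mm and 7.16 degrees, less where a joint would pass 70% of its speed; a pose out of reach is approached as far as the arm can. A call with a gripper value outside its range is refused whole. The fingers move at their own pace and stop on an object; "squeeze" is the grip in N (left out, the last holds). Time passes only in rows, so rows that do not move let the fingers close. It gives the time, the measured TCP pose, the force and the opening at its end, in the units of the state.
- env.state(): the state, without advancing time (a new reading comes with each control period).
- env.get_image(name): name is "scene" or "top" or "wrist"; returns the picture (400x640x3 uint8, red, green, blue); there is no depth.
- env.camera_model(name): a dict with "fx", "fy", "cx", "cy" (pixels), "extrinsics" (4x4, takes a point from camera to world coordinates); the wrist camera has in their place "hand_eye" (4x4, takes a point from camera to tool coordinates, whose origin is the TCP and whose axes are the tool frame's). Camera axes: x right, y down, z forward; pixel columns grow to the right and rows downward; lengths in mm; the calibration is good to about 2 mm. A picture is of the moment at which its call begins: read the wrist's pose just before it. camera_model takes no time and is no camera call.
- env.close_job(): hands the job in, once; it reports no verdict.
The state is a dict: "t": time; "joint_pos": joint angles; "joint_velocities": joint speeds; "joint_efforts": joint torques, N m; "tcp_pos": TCP position; "eef_rot": TCP orientation; "contact_force": force on the tool from outside, world axes, zero at the start; "wrist_torque": the same for the moment, N m; "grip_width": finger opening in mm.
Only numpy, scipy, OpenCV 4.12 (cv2) and the standard library are available. Lean on these libraries where they do the work, as an engineer would, in place of code of your own. Each camera call takes 0.05 s, during which the arm holds its last target.

### The job

Unlock the hand-cranked jar feeder: draw the locking pin straight up out of the crank arm and hang it upright by its collar in the slot of the forked holder at the feeder's side. Then wind the crank counter-clockwise (seen from above), letting go and taking its grip again as needed, for more than one full turn until the jar on the carriage stands centred under the filling spout. Move the carriage by the crank only, do not touch it or the jar, keep the jar upright in its nest, and leave the shaker, measuring cup and spoon where they are.

Things in the scene. Friction and masses are not known exactly. Their poses are not given: they have to be found in the camera images.
- feeder: Fixed steel base (8 mm thick) with a grey gearbox block (116 x 116 mm, top 83 mm above the table) on its near side, a rail beyond it, 140 mm towards +x, and a forked pin holder on its -y side. Origin: table level, straight under the crank axis; z up. The carriage travels along -y on the line x = 140 mm.
- crank_axis (a point): Point on the vertical crank axis, at the height of the crank arm's top face (98 mm above the table). The hub on the arm here rises 15 mm higher.
- crank (a joint): Crank angle, rad: 0 at the start, growing counter-clockwise seen from above, range 0 to 10. At 0 the grip lies towards the feeder's +y. One full turn (6.28) moves the carriage 80 mm along the feeder's -y. It takes 2 to 3 N at the grip and stays where it is left.
- crank_grip (a point): Grip point on the crank's black flat upright grip (fixed to the arm, does not revolve): 16 mm thick, 44 mm wide radially, top 20 mm above this point. The point is 153 mm above the table, 68 mm from the axis, and turns with the crank: its y axis points outward along the arm, x across the 16 mm thickness. The steel arm below is 36 mm wide, its top at 98 mm.
- pin: Loose locking pin, 96 mm long, 0.12 kg. Origin: underside of its 30 mm collar (6 mm thick); z up along it. Below: steel shank, 12 mm diameter, 50 mm long. Above: round black grip, 22 mm diameter, z = 6 to 46 mm. It starts in a 13.6 mm bore in the crank arm's end away from the grip, 42 mm from the axis, collar on the arm, locking the crank; clear when lifted 55 mm.
- pin_notch (a point): Where the pin's origin belongs when parked: in a 16 mm wide slot between two prongs (each 16 mm wide, 7 mm thick) of the fork, at their top face, 75 mm above the table, shank hanging through. Axes as the feeder's: the slot runs along y, closed 14 mm towards +y, open 21 mm towards -y, where each prong ends in a lip 4 mm high.
- carriage: Aluminium jar carriage on the rail, 82 x 80 mm, with four nest blocks 10 mm high round the jar, 58 mm between facing blocks. Origin: centre of its top face, 30 mm above the table, in the nest's middle; starts at x = 140, y = 10 mm in the feeder's frame.
- jar: Clear glass jar, 54 mm across, 93 mm tall, standing upright in the carriage's nest (about 2 mm play). Origin: centre of its underside; z up.
- spout_tip (a point): Lower tip of the filling spout (steel cone, small end down), 151 mm above the table, over the rail's centre line. It hangs from a post (230 mm high) beyond the rail, 61 mm to the feeder's +x. The stand is bolted at a varying place along the rail, 90 to 110 mm beyond the jar's start.
- shaker: Bystander: cream shaker with a ribbed dark cap, 58 mm across, 101 mm tall. Origin: centre of its underside.
- cup: Bystander: cream measuring cup with a flat handle, 66 x 124 x 60 mm. Origin: middle of its underside.
- spoon: Bystander: steel measuring spoon lying flat, 168 x 40 x 7 mm. Origin: centre of its underside.
Mind the look-alikes: they are no part of the job. What is shaped like the jar but brown, turquoise or yellow is not meant.

How it is judged (in metres and radians):
On the way, in this order (a step that is already met when the one before it is completed fails the run):
1. the pin hangs upright in the forked holder, let go, before the crank is turned (less than 0.5 rad) (horizontal distance between pin and pin_notch below 0.014 m and z of pin in the frame of pin_notch between -0.005 and 0.005 m and angle between pin's own z axis and vertical below 0.15 rad and value of joint crank below 0.5 rad and contact force between the fingers and pin below 0.2 N), for 0.2 s.
2. the crank has made a full turn (value of joint crank above 6.28 rad).
At the end, for the whole second after the job is handed in: The pin hangs upright (within 0.15 rad) in the fork's slot, within 14 mm of its place sideways and 5 mm in height; the jar stands upright in its nest with its middle within 9 mm of the point under the spout tip; carriage and pin at rest (horizontal distance between pin and pin_notch below 0.014 m and z of pin in the frame of pin_notch between -0.005 and 0.005 m and angle between pin's own z axis and vertical below 0.15 rad and horizontal distance between jar and spout_tip below 0.009 m and angle between jar's own z axis and vertical below 0.1 rad and z of jar in the frame of carriage below 0.004 m and horizontal distance between jar and carriage below 0.008 m and linear speed of carriage below 0.01 m/s and linear speed of pin below 0.02 m/s); the robot touches nothing.
It fails at once if the robot touches the carriage or the jar (over 1 N) (contact force between any of the fingers, the arm and carriage above 1 N or contact force between any of the fingers, the arm and jar above 1 N).
It fails at once if the jar tips by more than 0.3 rad (angle between jar's own z axis and vertical above 0.3 rad).
It fails at once if a bystander is moved more than 30 mm (distance of any of shaker, cup, spoon from where it was at the start of the episode above 0.03 m).
It also fails if it takes over 72 s, if anything falls off the work surface, if the arm or the gripper's body presses on something with over 40 N, if the wrist force passes 120 N, or if a joint passes its speed limit or range.

## Working session

There is one attempt and no reset: what is moved stays moved. The work goes in short steps, Python scripts to look and compute and a tool call to move; the robot and the scene stay as the last step left them, time stands still between calls to the robot, and variables do not carry over. Pictures are saved under pics/ and viewed, and the job is handed in when it is done.

Besides the shell and the picture viewer there is one more tool, called by a JSON object that holds its "name" and its "arguments". move_arm: Moves the arm, as the interface text tells. Its arguments: {"type":"object","properties":{"series":{"type":"array"},"squeeze":{"type":"number"}},"required":["series"]}

```bash
mkdir -p pics; ls
python3 - <<'E'
from workcell import env
import cv2
s=env.state(); print(s)
for n in ["scene","top","wrist"]:
    im=env.get_image(n); cv2.imwrite(f"pics/{n}0.png",im[:,:,::-1])
    print(n,env.camera_model(n))
E
```

```text
pics
{'t': 0.0, 'joint_pos': array([-1.16300898e+00,  2.13354873e-01, -3.50663156e-02,  1.32349081e+00,
       -1.87103872e-06,  1.57079219e+00]), 'joint_velocities': array([-0.00072442,  0.00041188, -0.00131235,  0.0006497 , -0.00116475,
        0.00100746]), 'joint_efforts': array([-1.52088255e-04, -6.86156988e+01,  4.87121344e+01,  1.77036150e-02,
       -3.38041360e-06, -5.22787889e-05]), 'tcp_pos': array([ 198.15382909, -458.68761769,  230.8139361 ]), 'eef_rot': array([-2.62472421e+00,  1.72527818e+00,  1.46577027e-03]), 'contact_force': array([0.15398245, 0.19344536, 0.24877847]), 'wrist_torque': array([-0.02165203, -0.01531639,  0.00918533]), 'grip_width': 85.18514375296796}
scene {'fx': 504.2913315769381, 'fy': 504.2913315769381, 'cx': 325.63142816243584, 'cy': 193.3063647176457, 'extrinsics': array([[ 4.27598931e-01, -4.03054391e-01,  8.09139241e-01,
        -4.87713472e+02],
       [-9.03967438e-01, -1.92063556e-01,  3.82039870e-01,
        -6.29507698e+02],
       [ 1.42331233e-03, -8.94795367e-01, -4.46474216e-01,
         6.56382039e+02],
       [ 0.00000000e+00,  0.0000
[... 279 characters left out ...]
4e-01, -4.14283601e-03, -9.88870634e-03,
        -1.58743898e+02],
       [ 1.04187594e-02, -1.57859683e-01, -9.87406588e-01,
         1.09624443e+03],
       [ 0.00000000e+00,  0.00000000e+00,  0.00000000e+00,
         1.00000000e+00]])}
wrist {'fx': 316.1725556920318, 'fy': 316.1725556920318, 'cx': 321.0492276495898, 'cy': 202.17150466251215, 'hand_eye': array([[ 9.99999744e-01,  1.64859604e-05, -7.14742738e-04,
         7.45473327e-02],
       [ 2.07682213e-04,  9.49924424e-01,  3.12479672e-01,
        -8.01089992e+01],
       [ 6.84103111e-04, -3.12479741e-01,  9.49924178e-01,
        -1.42974646e+02],
       [ 0.00000000e+00,  0.00000000e+00,  0.00000000e+00,
         1.00000000e+00]])}
```

View pics/scene0.png

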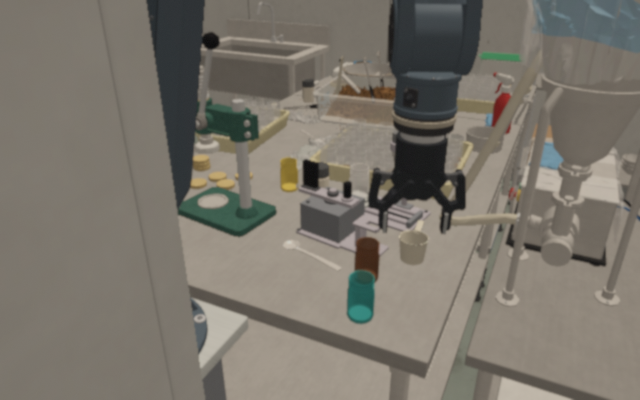

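View pics/top0.png

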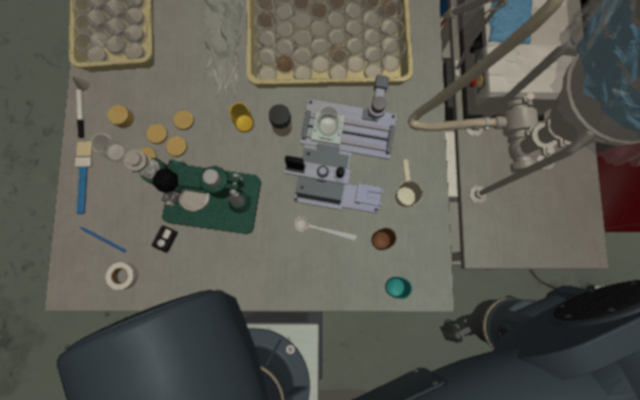

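View pics/wrist0.png

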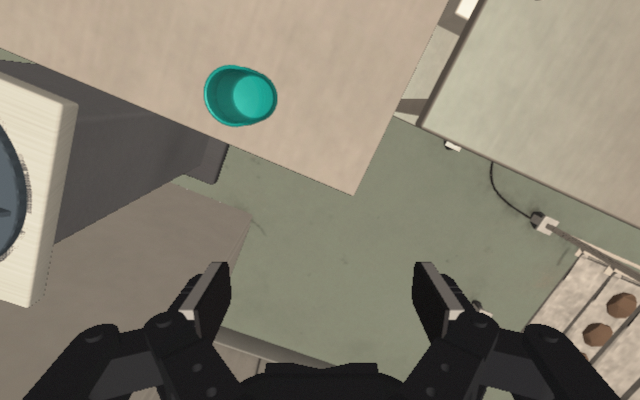

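The top view shows the feeder round (335,160), with the grip at about (294,164), the pin at about (340,172), the fork at about (368,196), the jar at (328,122) and the spout post at (380,95). I'll zoom in.

Run:
```python
import cv2
a=cv2.imread('pics/top0.png')[85:225,270:430]; cv2.imwrite('pics/topc.png',cv2.resize(a,None,fx=5,fy=4.2*5/4.2,interpolation=3)[:600*2][:700])
b=cv2.imread('pics/scene0.png')[140:270,270:440]; cv2.imwrite('pics/scc.png',cv2.resize(b,None,fx=4.5,fy=4.5,interpolation=3))
```

```text
(no output)
```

View pics/scc.png

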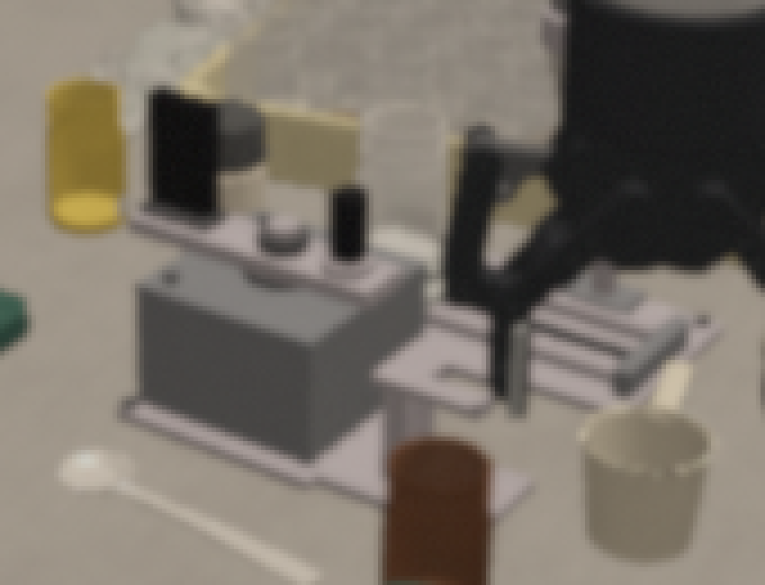

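Run:
```python
import cv2
a=cv2.imread('pics/top0.png')[85:225,270:430]; cv2.imwrite('pics/topd.png',cv2.resize(a,None,fx=4,fy=4,interpolation=3))
```

```text
(no output)
```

View pics/topd.png

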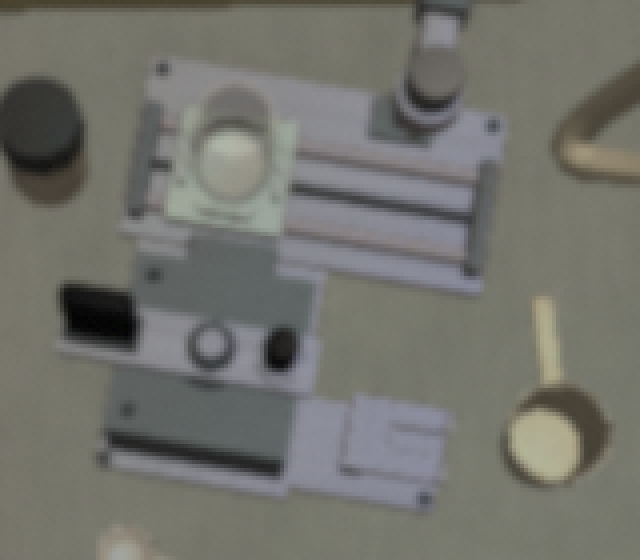

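```bash
cat > h.py <<'E'
import numpy as np
from scipy.spatial.transform import Rotation as R
from workcell import env
def ray(cam,uv,T=None):
    m=env.camera_model(cam)
    E=m['extrinsics'] if T is None else T@m['hand_eye']
    d=E[:3,:3]@np.array([(uv[0]-m['cx'])/m['fx'],(uv[1]-m['cy'])/m['fy'],1]); return E[:3,3],d
def onz(cam,uv,z,T=None):
    o,d=ray(cam,uv,T); return o+d*(z-o[2])/d[2]
def tool(s=None):
    s=s or env.state(); T=np.eye(4); T[:3,:3]=R.from_rotvec(s['eef_rot']).as_matrix(); T[:3,3]=s['tcp_pos']; return T
def proj(cam,p,T=None):
    m=env.camera_model(cam); E=m['extrinsics'] if T is None else T@m['hand_eye']
    c=np.linalg.inv(E)@np.append(p,1); return np.array([c[0]/c[2]*m['fx']+m['cx'],c[1]/c[2]*m['fy']+m['cy']])
E
python3 - <<'E'
from h import *
def t(x,y): return (270+x/4,85+y/4)
P=lambda n,x,y,z: print(n,onz('top',t(x,y),z).round(1))
P('hub',211,343,113)
P('pintop',283,337,144)
P('griptop',98,292,173)
P('slotclosed',393,428,75);P('forkcorner NE',450,408,75)
P('spoutpost top',437,75,230)
P('base bl',103,462,8);P('base tl',160,67,8);P('base tr',492,124,8);P('br rail',470,270,8)
P('jar bottom',232,160,31);P('jartop',235,120,123)
print(tool().round(3))
E
```

```text
hub [ 522.5 -170.2  113. ]
pintop [ 518.8 -212.1  144. ]
griptop [ 537.5 -104.8  173. ]
slotclosed [ 477.8 -284.5   75. ]
forkcorner NE [ 490.7 -320.5   75. ]
spoutpost top [ 645.6 -292.6  230. ]
base bl [ 466.7 -100.     8. ]
base tl [ 742.9 -135.8    8. ]
base tr [ 703.2 -364.     8. ]
br rail [ 599.5 -346.6    8. ]
jar bottom [ 668.  -184.9   31. ]
jartop [ 660.4 -184.4  123. ]
[[ 3.97000e-01 -9.18000e-01 -0.00000e+00  1.98190e+02]
 [-9.18000e-01 -3.97000e-01  1.00000e-03 -4.58746e+02]
 [-1.00000e-03 -0.00000e+00 -1.00000e+00  2.30936e+02]
 [ 0.00000e+00  0.00000e+00  0.00000e+00  1.00000e+00]]
```

{"name": "move_arm", "arguments": {"series": [{"dx": -0.0084, "dy": -0.0324, "dz": -0.003, "gripper": 0.6}, {"dx": -0.0084, "dy": -0.0324, "dz": -0.003}, {"dx": -0.0084, "dy": -0.0324, "dz": -0.003}, {"dx": -0.0084, "dy": -0.0324, "dz": -0.003}, {"dx": -0.0084, "dy": -0.0324, "dz": -0.003}, {"dx": -0.0084, "dy": -0.0324, "dz": -0.003}]}}

```text
$.series[0]: bad value
```

{"name": "move_arm", "arguments": {"series": [{"twist": -7}, {"twist": -7}]}}

```text
$.series[0]: bad value
```

Run:
```python
from h import *
s=env.state(); print(s['t'],s['joint_pos'].round(3),s['grip_width']); print(tool(s).round(3))
```

```text
0.15 [-1.163  0.213 -0.035  1.324  0.     1.571] 85.40282562376817
[[ 3.97000e-01 -9.18000e-01 -0.00000e+00  1.98190e+02]
 [-9.18000e-01 -3.97000e-01  1.00000e-03 -4.58746e+02]
 [-1.00000e-03 -0.00000e+00 -1.00000e+00  2.30936e+02]
 [ 0.00000e+00  0.00000e+00  0.00000e+00  1.00000e+00]]
```

{"name": "move_arm", "arguments": {"series": [{"gripper": 0.6, "dx": -0.0084, "dy": -0.0324, "dz": -0.003, "twist": 0.0}, {"gripper": 0.6, "dx": -0.0084, "dy": -0.0324, "dz": -0.003, "twist": 0.0}]}}

```text
t: 0.32
tcp_pos: [248.5, -419.1, 235.8]
eef_rot: [-2.619, 1.734, 0.004]
contact_force: [1.4, -1.1, 0.7]
grip_width: 64.1
```

{"name": "move_arm", "arguments": {"series": [{"gripper": 0.5, "dx": -0.0085, "dy": -0.034, "dz": -0.002, "twist": 0.0}, {"gripper": 0.5, "dx": -0.0085, "dy": -0.034, "dz": -0.002, "twist": 0.0}, {"gripper": 0.5, "dx": -0.0085, "dy": -0.034, "dz": -0.002, "twist": 0.0}, {"gripper": 0.5, "dx": -0.0085, "dy": -0.034, "dz": -0.002, "twist": 0.0}, {"gripper": 0.5, "dx": -0.0085, "dy": -0.034, "dz": -0.002, "twist": 0.0}, {"gripper": 0.5, "dx": -0.0085, "dy": -0.034, "dz": -0.002, "twist": 0.0}, {"gripper": 0.5, "dx": -0.0085, "dy": -0.034, "dz": -0.002, "twist": 0.0}]}}

```text
t: 0.9
tcp_pos: [450.9, -263.6, 249.4]
eef_rot: [-2.615, 1.74, 0.007]
contact_force: [-0.3, -0.8, -0.0]
grip_width: 42.6
```

{"name": "move_arm", "arguments": {"series": [{"gripper": 0.5, "dx": 0.0, "dy": 0.0, "dz": 0.0, "twist": -7.1}, {"gripper": 0.5, "dx": 0.0, "dy": 0.0, "dz": 0.0, "twist": -7.1}, {"gripper": 0.5, "dx": 0.0, "dy": 0.0, "dz": 0.0, "twist": -7.1}, {"gripper": 0.5, "dx": 0.0, "dy": 0.0, "dz": 0.0, "twist": -7.1}, {"gripper": 0.5, "dx": 0.0, "dy": 0.0, "dz": 0.0, "twist": -7.1}, {"gripper": 0.5, "dx": 0.0, "dy": 0.0, "dz": 0.0, "twist": -7.1}, {"gripper": 0.5, "dx": 0.0, "dy": 0.0, "dz": 0.0, "twist": -7.1}, {"gripper": 0.5, "dx": 0.0, "dy": 0.0, "dz": 0.0, "twist": -7.1}]}}

```text
t: 1.57
tcp_pos: [456.6, -256.5, 247.0]
eef_rot: [-3.124, 0.272, 0.011]
contact_force: [-0.1, -0.0, -0.4]
grip_width: 42.5
```

Run:
```python
from h import *
import cv2
s=env.state(); print(s['t'],s['joint_pos'].round(3),s['grip_width']); T=tool(s);print(T.round(3)); np.save('Tw1.npy',T)
cv2.imwrite('pics/w1.png',env.get_image('wrist')[:,:,::-1])
```

```text
1.5667 [-0.513  0.269  0.078  1.388  0.002  1.231] 42.4530278336887
[[ 9.85000e-01 -1.73000e-01 -7.00000e-03  4.56623e+02]
 [-1.73000e-01 -9.85000e-01  6.00000e-03 -2.56537e+02]
 [-8.00000e-03 -5.00000e-03 -1.00000e+00  2.46952e+02]
 [ 0.00000e+00  0.00000e+00  0.00000e+00  1.00000e+00]]
```

View pics/w1.png

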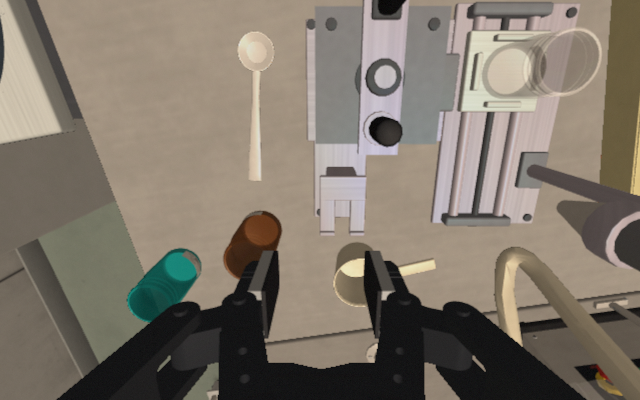

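The wrist view shows the feeder upright in the picture: hub at about (384,77), pin at about (385,131), and fork prongs with slot x from 334 to 350 and y from 200 to 235.

Run:
```python
import cv2
a=cv2.imread('pics/w1.png')[0:250,300:480]; a=cv2.resize(a,None,fx=4,fy=4,interpolation=3)
cv2.imwrite('pics/w1a.png',a[:520]);cv2.imwrite('pics/w1b.png',a[480:])
```

```text
(no output)
```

View pics/w1a.png

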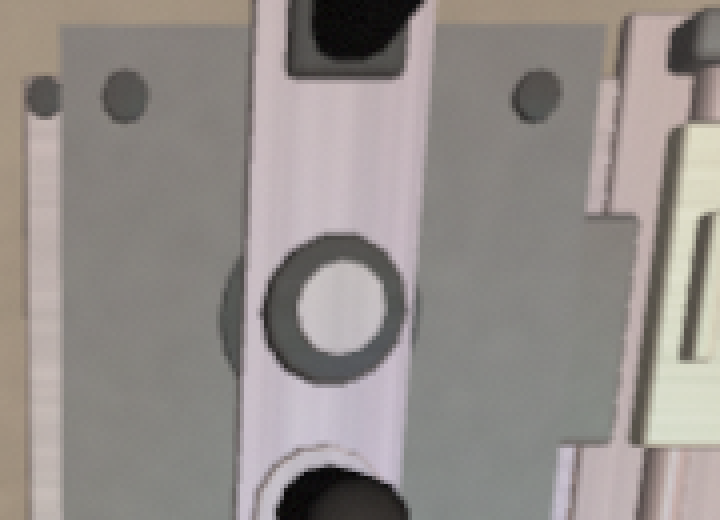

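View pics/w1b.png

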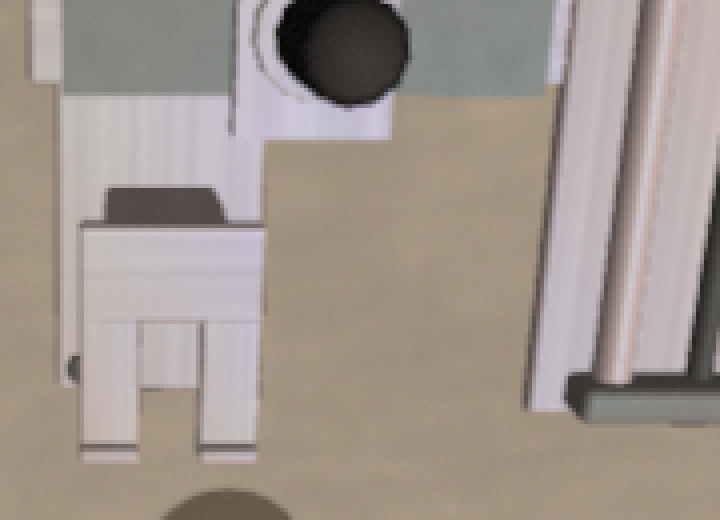

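Run:
```python
from h import *
T=np.load('Tw1.npy')
a=lambda x,y,z: onz('wrist',(300+x/4,y/4),z,T)
b=lambda x,y,z: onz('wrist',(300+x/4,120+y/4),z,T)
hub=a(341,308,113); pin=b(355,50,144)
L=b(138.5,321,75);Rr=b(200.5,321,75); ml=b(138.5,444,75); mr=b(201,444,75)
print('hub',hub,'pin',pin,np.linalg.norm((hub-pin)[:2]), 'slot w',np.linalg.norm(L-Rr),np.linalg.norm(ml-mr),'len',np.linalg.norm(ml-L))
print('arm w', np.linalg.norm(a(252,0,98)-a(436,0,98)),np.linalg.norm(b(234,130,98)-b(392,130,98)))
# feeder direction: slot edges, hub->pin, base edges
d=(L-ml); print('yaw slot',np.degrees(np.arctan2(-d[0],d[1])))
d=(hub-pin); print('yaw hp',np.degrees(np.arctan2(-d[0],d[1])))
d=b(80,225,75);e=b(264,228,75); f=e-d; print('fork w',np.linalg.norm(f),'yaw',np.degrees(np.arctan2(f[1],f[0])))
g=b(80,450,79);h=b(257,450,79); f=h-g; print('fork w',np.linalg.norm(f),'yaw',np.degrees(np.arctan2(f[1],f[0])))
yaw=np.radians(-10); Y=np.array([-np.sin(yaw),np.cos(yaw)]);X=np.array([np.cos(yaw),np.sin(yaw)])
n=((L+Rr)/2)[:2]-14*Y; print('notch',n, 'in feeder',(n-hub[:2])@X,(n-hub[:2])@Y)
# scene/top cross check
for nm,p in [('hub',hub),('pin',pin),('notch',np.append(n,75))]: print(nm,'top px',proj('top',p),'scene',proj('scene',p))
s=env.state(); R_=tool(s)[:3,:3]
tgt=np.array([pin[0],pin[1],200]); print('tool delta',R_.T@(tgt-s['tcp_pos']))
```

```text
hub [ 523.85651513 -169.5450402   113.        ] pin [ 516.21658962 -210.29244841  144.        ] 41.457444906959765 slot w 16.195265157636157 16.853906362776677 len 34.81685491418497
arm w 36.93683781899462 36.420928534688436
yaw slot -9.191194914403852
yaw hp -10.619365231582787
fork w 46.95387722393392 yaw -10.797783723933339
fork w 47.20002325849655 yaw -9.752449435398384
notch [ 471.17738025 -293.89589374] in feeder -30.285521341396546 -131.6093204385678
hub top px [322.50017342 170.18792006] scene [332.14757337 189.29266147]
pin top px [339.98499254 170.3009627 ] scene [346.45107507 182.10700194]
notch top px [372.04325023 194.60573974] scene [371.48619606 223.32725613]
tool delta [ 51.6854626  -55.06067585  46.78555588]
```

{"name": "move_arm", "arguments": {"series": [{"gripper": 0.5, "dx": 0.0175, "dy": -0.0185, "dz": 0.016, "twist": 0.0}, {"gripper": 0.5, "dx": 0.0175, "dy": -0.0185, "dz": 0.016, "twist": 0.0}, {"gripper": 0.5, "dx": 0.0175, "dy": -0.0185, "dz": 0.016, "twist": 0.0}, {"gripper": 0.5, "dx": 0.0, "dy": 0.0, "dz": 0.0, "twist": 0.0}]}}

```text
t: 1.95
tcp_pos: [519.0, -209.7, 197.5]
eef_rot: [-3.125, 0.277, 0.009]
contact_force: [-0.3, 0.8, -0.5]
grip_width: 42.7
```

Run:
```python
from h import *
import cv2
s=env.state(); T=tool(s);print(s['t'],T.round(3)); np.save('Tw2.npy',T)
im=env.get_image('wrist')[:,:,::-1]
cv2.imwrite('pics/w2.png',im)
print(T[:3,:3].T@(np.array([516,-210.5,200])-T[:3,3]))
```

```text
1.95 [[ 9.84000e-01 -1.76000e-01 -5.00000e-03  5.19032e+02]
 [-1.76000e-01 -9.84000e-01  5.00000e-03 -2.09678e+02]
 [-6.00000e-03 -4.00000e-03 -1.00000e+00  1.97521e+02]
 [ 0.00000e+00  0.00000e+00  0.00000e+00  1.00000e+00]]
[-2.85574755  1.33237288 -2.46692256]
```

View pics/w2.png

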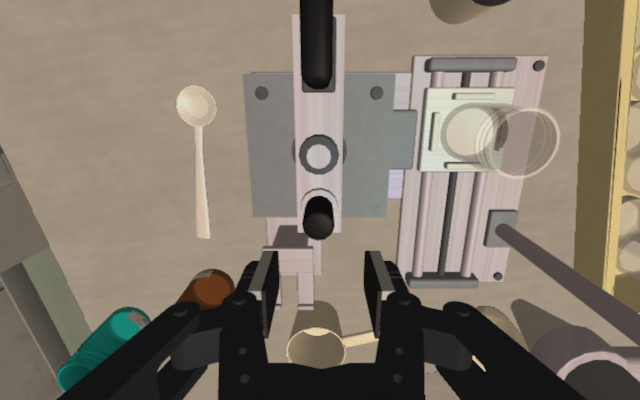

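Run:
```python
from h import *
import cv2
T=np.load('Tw2.npy')
print(proj('wrist',T[:3,3],T), proj('top',T[:3,3]),proj('scene',T[:3,3]))
for n in('top','scene'):
    im=env.get_image(n)[:,:,::-1].copy(); u=proj(n,T[:3,3]); 
    x,y=int(u[0]),int(u[1]); c=im[max(0,y-70):y+70,x-80:x+80]; c=cv2.resize(c,None,fx=4,fy=4,interpolation=3); cv2.imwrite(f'pics/{n}2.png',c); print(x-80,max(0,y-70))
```

```text
[321.31878046 264.11321084] [340.98037233 163.3406724 ] [347.1381485  160.89928252]
260 93
267 90
```

View pics/scene2.png

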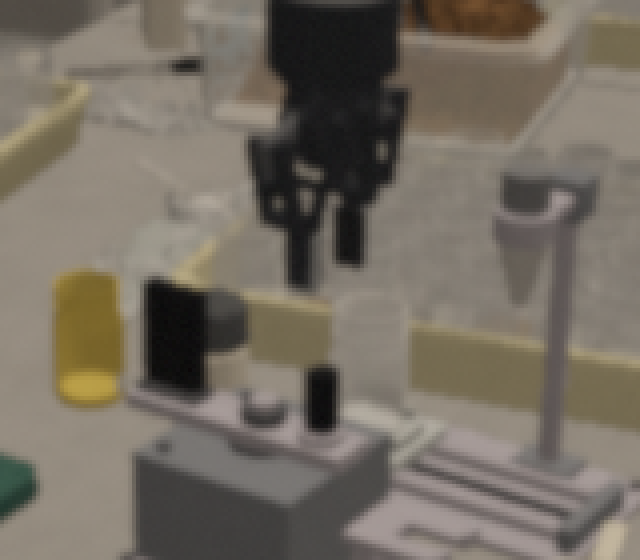

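View pics/top2.png

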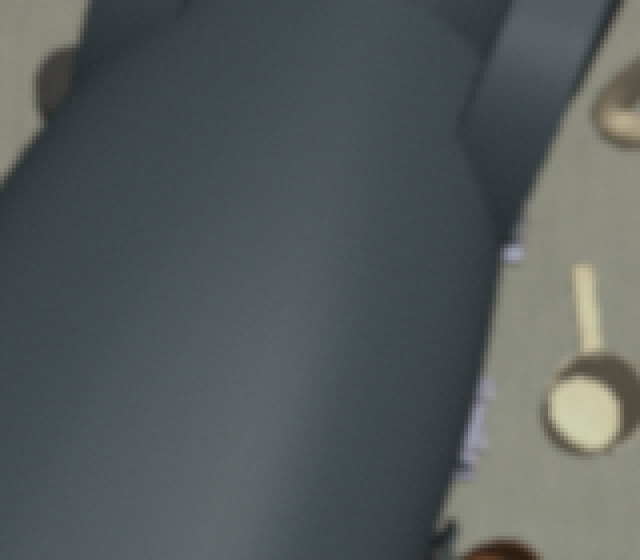

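Run:
```python
import cv2
a=cv2.imread('pics/w2.png')[130:260,280:360]; cv2.imwrite('pics/w2a.png',cv2.resize(cv2.convertScaleAbs(a,alpha=2),None,fx=4.5,fy=4.5,interpolation=3))
```

```text
(no output)
```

View pics/w2a.png

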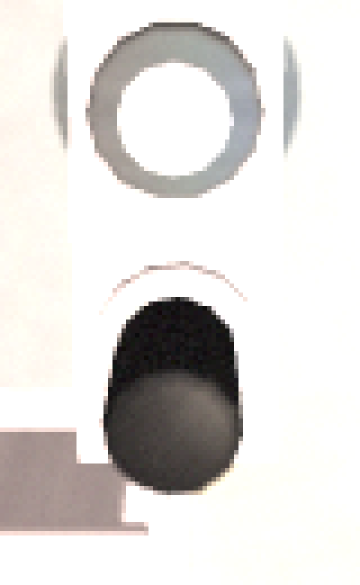

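Run:
```python
from h import *
T=np.load('Tw2.npy')
p=onz('wrist',(318.3,225.8),144,T);h=onz('wrist',(318.9,156.4),113,T);print(p,h,np.linalg.norm((p-h)[:2]))
s=env.state();T=tool(s);print(T[:3,:3].T@(np.append(p[:2],107)-T[:3,3]))
```

```text
[ 516.59475349 -210.14341737  144.        ] [ 523.96780697 -169.38373406  113.        ] 41.42117455772928
[-0.92776434 -1.69040923 93.80103743]
```

{"name": "move_arm", "arguments": {"series": [{"gripper": 0.5, "dx": -0.001, "dy": -0.0017, "dz": 0.02, "twist": 0.0}, {"gripper": 0.5, "dx": 0.0, "dy": 0.0, "dz": 0.02, "twist": 0.0}, {"gripper": 0.5, "dx": 0.0, "dy": 0.0, "dz": 0.01, "twist": 0.0}]}}

```text
t: 2.35
tcp_pos: [517.4, -213.0, 154.1]
eef_rot: [3.128, -0.286, 0.006]
contact_force: [-0.6, 0.2, -0.6]
grip_width: 42.8
```

Run:
```python
from h import *
s=env.state();T=tool(s);print(s['joint_velocities'].round(3),T[:3,3],T[:3,:3].T@(np.array([516.6,-210.3,107])-T[:3,3]))
```

```text
[-0.015  0.032 -0.217 -0.265 -0.002  0.008] [ 517.42916668 -213.03032523  154.12408714] [-1.4960601  -2.53061294 47.11878165]
```

{"name": "move_arm", "arguments": {"series": [{"gripper": 0.5, "dx": -0.0015, "dy": -0.0025, "dz": 0.015, "twist": 0.0}, {"gripper": 0.5, "dx": 0.0, "dy": 0.0, "dz": 0.01, "twist": 0.0}, {"gripper": 0.5, "dx": 0.0, "dy": 0.0, "dz": 0.0, "twist": 0.0}]}}

```text
t: 2.6
tcp_pos: [515.0, -212.0, 128.4]
eef_rot: [3.127, -0.294, 0.006]
contact_force: [-0.1, -0.1, 0.7]
grip_width: 42.7
```

Run:
```python
from h import *
s=env.state();T=tool(s);print(s['joint_velocities'].round(3),T[:3,3],T[:3,:3].T@(np.array([516.6,-210.3,107])-T[:3,3]),T[:3,2])
```

```text
[-0.009 -0.018  0.017  0.032  0.     0.006] [ 514.96182574 -212.03022804  128.42794378] [ 1.1991351  -2.01156971 21.43244598] [ 0.00396747 -0.00105    -0.99999158]
```

{"name": "move_arm", "arguments": {"series": [{"gripper": 0.5, "dx": 0.0012, "dy": -0.002, "dz": 0.01, "twist": -0.5}, {"gripper": 0.5, "dx": 0.0, "dy": -0.0005, "dz": 0.01, "twist": 0.0}, {"gripper": 0.5, "dx": 0.0, "dy": 0.0, "dz": 0.001, "twist": 0.0}]}}

```text
t: 2.85
tcp_pos: [517.5, -211.0, 107.9]
eef_rot: [3.127, -0.282, 0.011]
contact_force: [0.5, -0.2, 0.4]
grip_width: 42.6
```

Run:
```python
from h import *
s=env.state();T=tool(s);print(s['joint_velocities'].round(3),T[:3,3],T[:3,:3].T@(np.array([516.6,-210.3,107])-T[:3,3]),T[:3,2])
```

```text
[-0.001 -0.001  0.005 -0.006  0.002 -0.005] [ 517.50993015 -210.9763198   107.93064202] [-1.02257816 -0.50361855  0.92313497] [ 0.0065443  -0.00226207 -0.99997603]
```

{"name": "move_arm", "arguments": {"series": [{"gripper": 0.0, "dx": -0.001, "dy": -0.0005, "dz": 0.0, "twist": 0.0}, {"gripper": 0.0, "dx": 0.0, "dy": 0.0, "dz": 0.0, "twist": 0.0}, {"gripper": 0.0, "dx": 0.0, "dy": 0.0, "dz": 0.0, "twist": 0.0}, {"gripper": 0.0, "dx": 0.0, "dy": 0.0, "dz": 0.0, "twist": 0.0}], "squeeze": 40}}

```text
t: 3.18
tcp_pos: [516.8, -210.4, 108.4]
eef_rot: [3.127, -0.282, 0.011]
contact_force: [-0.4, -0.2, -2.0]
grip_width: 20.5
```

Run:
```python
from h import *
s=env.state();T=tool(s);print(s['grip_width'],s['contact_force'],T.round(4))
```

```text
20.510645183552853 [-0.38751628 -0.21666179 -1.99439066] [[ 9.838000e-01 -1.789000e-01  6.800000e-03  5.168042e+02]
 [-1.789000e-01 -9.839000e-01 -2.400000e-03 -2.103776e+02]
 [ 7.100000e-03  1.100000e-03 -1.000000e+00  1.083792e+02]
 [ 0.000000e+00  0.000000e+00  0.000000e+00  1.000000e+00]]
```

{"name": "move_arm", "arguments": {"series": [{"gripper": 0.0, "dx": 0.0, "dy": 0.0, "dz": -0.008, "twist": 0.0}, {"gripper": 0.0, "dx": 0.0, "dy": 0.0, "dz": -0.008, "twist": 0.0}, {"gripper": 0.0, "dx": 0.0, "dy": 0.0, "dz": -0.008, "twist": 0.0}, {"gripper": 0.0, "dx": 0.0, "dy": 0.0, "dz": 0.0, "twist": 0.0}]}}

```text
t: 3.52
tcp_pos: [516.9, -210.4, 135.7]
eef_rot: [3.127, -0.282, 0.012]
contact_force: [0.0, -0.1, -1.0]
grip_width: 21.3
```

{"name": "move_arm", "arguments": {"series": [{"gripper": 0.0, "dx": 0.0, "dy": 0.0, "dz": -0.01, "twist": 0.0}, {"gripper": 0.0, "dx": 0.0, "dy": 0.0, "dz": -0.01, "twist": 0.0}, {"gripper": 0.0, "dx": 0.0, "dy": 0.0, "dz": -0.01, "twist": 0.0}, {"gripper": 0.0, "dx": 0.0, "dy": 0.0, "dz": -0.01, "twist": 0.0}, {"gripper": 0.0, "dx": 0.0, "dy": 0.0, "dz": 0.0, "twist": 0.0}]}}

```text
t: 3.93
tcp_pos: [517.1, -210.5, 180.1]
eef_rot: [3.126, -0.282, 0.016]
contact_force: [0.9, -0.9, -1.5]
grip_width: 21.2
```

Run:
```python
from h import *
import cv2
s=env.state();T=tool(s);print(s['grip_width'],s['contact_force'],T.round(4)); np.save('Tw3.npy',T)
im=env.get_image('wrist')[:,:,::-1];cv2.imwrite('pics/w3.png',im)
im=env.get_image('scene')[140:240,300:420,::-1];cv2.imwrite('pics/s3.png',cv2.resize(im,None,fx=5,fy=5,interpolation=3))
print(T[:3,:3].T@(np.array([471.2,-293.9,178])-T[:3,3]))
```

```text
21.243849373399645 [ 0.87488084 -0.85074924 -1.53042789] [[ 9.838000e-01 -1.789000e-01  9.800000e-03  5.171232e+02]
 [-1.788000e-01 -9.839000e-01 -3.600000e-03 -2.104879e+02]
 [ 1.030000e-02  1.800000e-03 -9.999000e-01  1.800844e+02]
 [ 0.000000e+00  0.000000e+00  0.000000e+00  1.000000e+00]]
[-30.28412319  90.27723357   1.93725801]
```

View pics/s3.png

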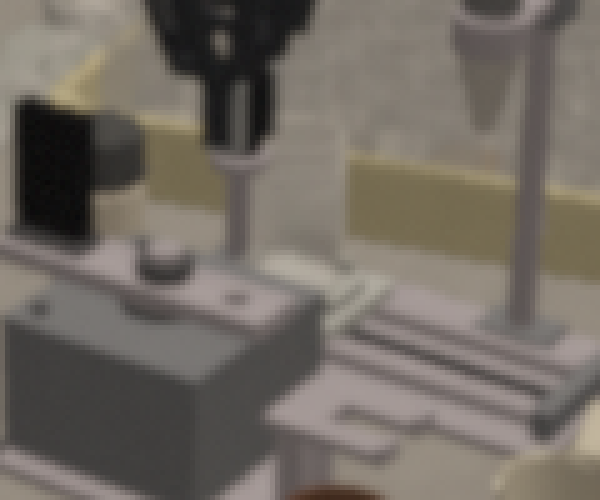

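View pics/w3.png

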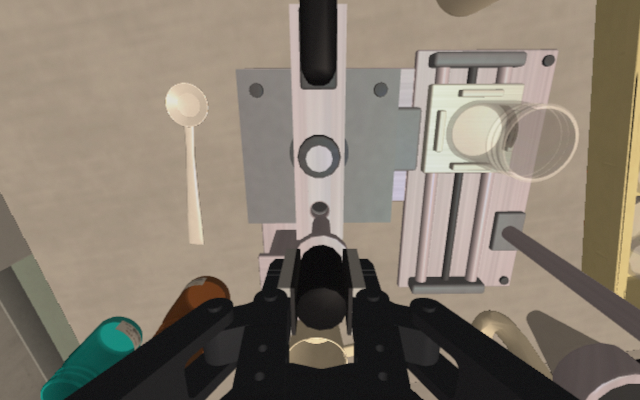

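Run:
```python
from h import *
import cv2
T=np.load('Tw3.npy')
print('bore',onz('wrist',(320,209.5),98,T)); 
a=cv2.imread('pics/w3.png')[190:340,270:370]; cv2.imwrite('pics/w3a.png',cv2.resize(cv2.convertScaleAbs(a,alpha=2),None,fx=5,fy=5,interpolation=3)[:600])
```

```text
bore [ 517.0570003  -210.23297485   98.        ]
```

View pics/w3a.png

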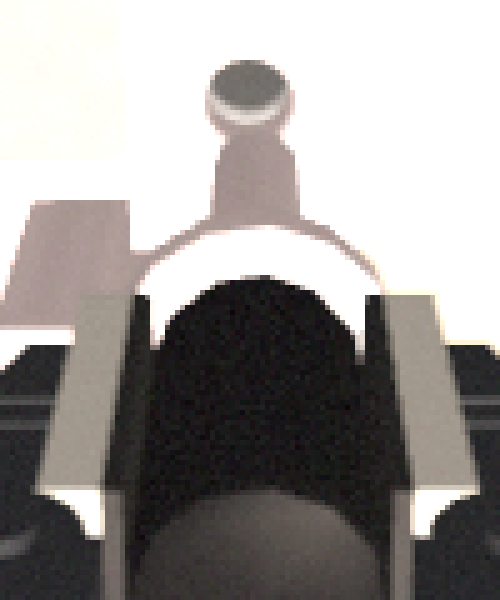

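{"name": "move_arm", "arguments": {"series": [{"gripper": 0.0, "dx": -0.0075, "dy": 0.0225, "dz": 0.0, "twist": 0.0}, {"gripper": 0.0, "dx": -0.0075, "dy": 0.0225, "dz": 0.0, "twist": 0.0}, {"gripper": 0.0, "dx": -0.0075, "dy": 0.0225, "dz": 0.0, "twist": 0.0}, {"gripper": 0.0, "dx": 0.0, "dy": 0.0, "dz": 0.0, "twist": 0.0}]}}

```text
t: 4.37
tcp_pos: [480.9, -273.2, 175.3]
eef_rot: [3.128, -0.276, 0.009]
contact_force: [0.1, -0.6, -1.0]
grip_width: 21.0
```

Run:
```python
from h import *
import cv2
s=env.state();T=tool(s);print(s['grip_width'],s['contact_force'],T.round(4)); np.save('Tw4.npy',T)
im=env.get_image('wrist')[:,:,::-1];cv2.imwrite('pics/w4.png',im)
print(T[:3,:3].T@(np.array([471.2,-293.9,178])-T[:3,3]))
```

```text
20.954523959602167 [ 0.06746609 -0.56985666 -1.00085365] [[ 9.845000e-01 -1.752000e-01  5.500000e-03  4.809294e+02]
 [-1.752000e-01 -9.845000e-01 -1.400000e-03 -2.732088e+02]
 [ 5.700000e-03  4.000000e-04 -1.000000e+00  1.753251e+02]
 [ 0.000000e+00  0.000000e+00  0.000000e+00  1.000000e+00]]
[-5.93871497 22.0768804  -2.69944393]
```

View pics/w4.png

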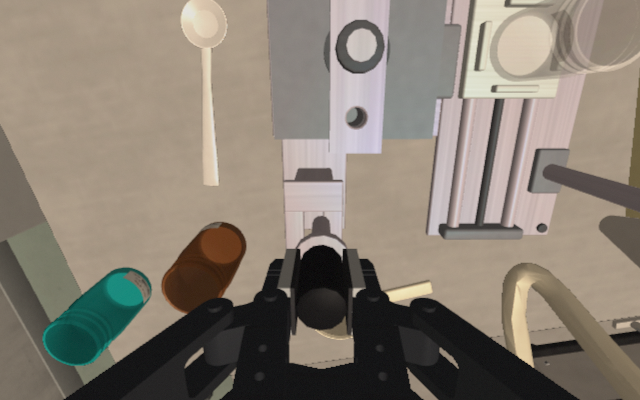

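Run:
```python
import cv2
a=cv2.imread('pics/w4.png')[95:255,260:370]; cv2.imwrite('pics/w4a.png',cv2.resize(a,None,fx=5,fy=5,interpolation=3)[200:])
```

```text
(no output)
```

View pics/w4a.png

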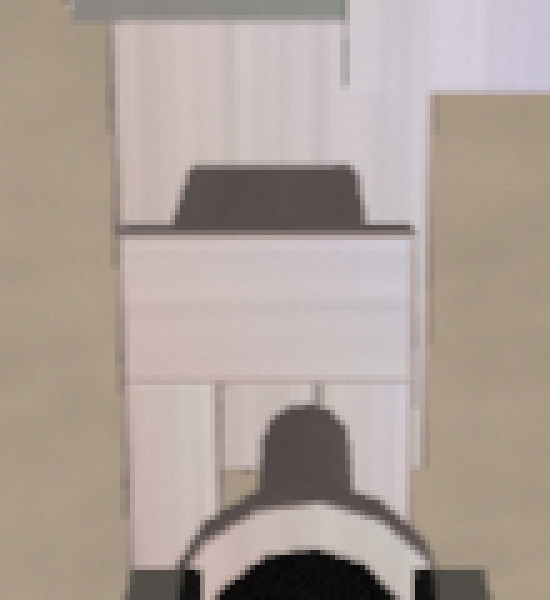

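Run:
```python
from h import *
T=np.load('Tw4.npy')
q=lambda x,y,z:onz('wrist',(260+x/5,135+y/5),z,T)
L=q(216,383,75);Rr=q(319,383,75);print(L,Rr,np.linalg.norm(L-Rr)); A=q(123,238,75);B=q(412,236,75);d=B-A;print(np.linalg.norm(d),np.degrees(np.arctan2(d[1],d[0])))
print('back-closed',np.linalg.norm(((A+B)/2-(L+Rr)/2)))
yaw=np.radians(-10.2); Y=np.array([-np.sin(yaw),np.cos(yaw)])
n=((L+Rr)/2)[:2]-14*Y; n2=((A+B)/2)[:2]; print('notch',n,n2)
print(T[:3,:3].T@(np.append(n,140)-T[:3,3]))
```

```text
[ 465.56872094 -278.5079531    75.        ] [ 482.14744542 -281.49473778   75.        ] 16.8456222281007
45.86297256538045 -9.772728820260387
back-closed 24.63293979542795
notch [ 471.37889682 -293.78008396] [ 478.36463035 -255.78414586]
[-5.9997229  21.91150179 35.30075754]
```

{"name": "move_arm", "arguments": {"series": [{"gripper": 0.0, "dx": -0.003, "dy": 0.011, "dz": 0.005, "twist": 0.0}, {"gripper": 0.0, "dx": -0.003, "dy": 0.01, "dz": 0.005, "twist": 0.0}, {"gripper": 0.0, "dx": 0.0, "dy": 0.0, "dz": 0.0, "twist": 0.0}, {"gripper": 0.0, "dx": 0.0, "dy": 0.0, "dz": 0.0, "twist": 0.0}]}}

```text
t: 4.75
tcp_pos: [471.1, -291.9, 162.4]
eef_rot: [-3.128, 0.275, -0.006]
contact_force: [-0.6, -0.4, -1.1]
grip_width: 21.0
```

```bash
cat > d.py <<'E'
from h import *
import sys
g=np.array(list(map(float,sys.argv[1:4])))
s=env.state();T=tool(s);e=T[:3,:3].T@(g-T[:3,3])
print('t',s['t'],'tcp',T[:3,3].round(1),'tool delta mm',e.round(2),'az',np.degrees(np.arctan2(T[1,0],T[0,0])).round(2),'z',T[:3,2].round(4),'F',s['contact_force'].round(1),'w',round(s['grip_width'],1),'j6',s['joint_pos'][5].round(2),'v',np.abs(s['joint_velocities']).max().round(3))
E
python3 d.py 471.3 -293.8 140
```

```text
t 4.75 tcp [ 471.1 -291.9  162.4] tool delta mm [ 0.46  1.83 22.42] az -10.06 z [ 0.0039  0.001  -1.    ] F [-0.6 -0.4 -1.1] w 21.0 j6 1.19 v 0.014
```

{"name": "move_arm", "arguments": {"series": [{"gripper": 0.0, "dx": 0.0005, "dy": 0.0018, "dz": 0.009, "twist": 0.0}, {"gripper": 0.0, "dx": 0.0, "dy": 0.0, "dz": 0.006, "twist": 0.0}, {"gripper": 0.0, "dx": 0.0, "dy": 0.0, "dz": 0.0, "twist": 0.0}]}}

```text
t: 5.0
tcp_pos: [471.7, -293.3, 145.6]
eef_rot: [-3.128, 0.274, -0.006]
contact_force: [-0.4, 0.2, -2.1]
grip_width: 20.5
```

```bash
python3 d.py 471.3 -293.8 140
python3 - <<'E'
from h import *
import cv2
T=tool(); np.save('Tw5.npy',T)
im=env.get_image('wrist')[:,:,::-1][150:270,250:390];cv2.imwrite('pics/w5.png',cv2.resize(im,None,fx=5,fy=5,interpolation=3))
im=env.get_image('scene')[140:270,310:430,::-1];cv2.imwrite('pics/s5.png',cv2.resize(im,None,fx=4.5,fy=4.5,interpolation=3))
E
```

```text
t 5.0 tcp [ 471.7 -293.3  145.6] tool delta mm [-0.3   0.57  5.57] az -10.02 z [ 0.0038  0.0014 -1.    ] F [-0.4  0.2 -2.1] w 20.5 j6 1.19 v 0.005
```

View pics/w5.png

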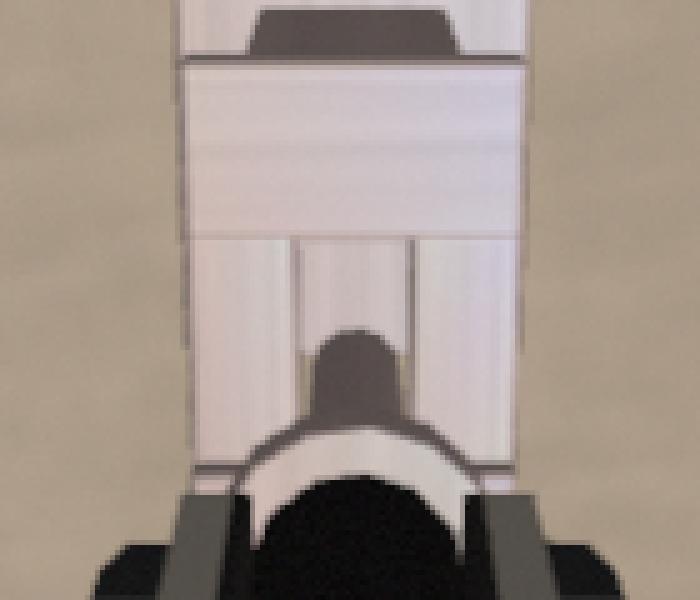

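View pics/s5.png

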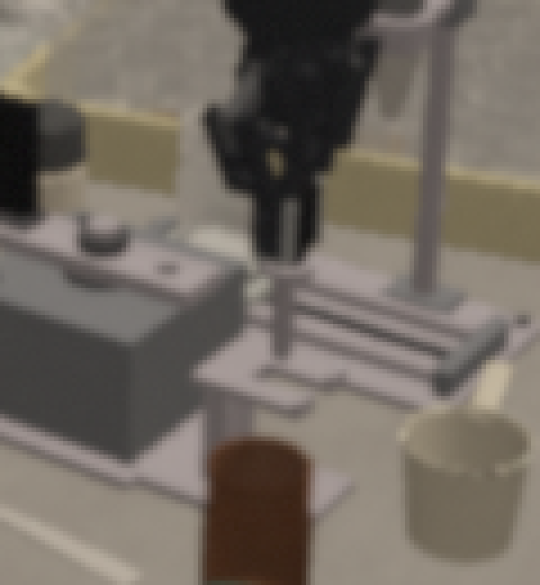

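The wrist view shows the shank (x 314–402) centred over the slot (x 298–412). I'll lower it.

{"name": "move_arm", "arguments": {"series": [{"gripper": 0.0, "dx": -0.0003, "dy": 0.0005, "dz": 0.007, "twist": 0.0}, {"gripper": 0.0, "dx": 0.0, "dy": 0.0, "dz": 0.007, "twist": 0.0}, {"gripper": 0.0, "dx": 0.0, "dy": 0.0, "dz": 0.0, "twist": 0.0}]}}

```text
t: 5.35
tcp_pos: [472.2, -293.6, 131.8]
eef_rot: [-3.129, 0.273, -0.008]
contact_force: [-0.0, -0.1, -2.1]
grip_width: 20.8
```

```bash
python3 d.py 471.5 -293.8 86
```

```text
t 5.35 tcp [ 472.2 -293.6  131.8] tool delta mm [-0.88  0.34 45.82] az -9.97 z [ 5.4e-03  4.0e-04 -1.0e+00] F [-0.  -0.1 -2.1] w 20.8 j6 1.19 v 0.013
```

{"name": "move_arm", "arguments": {"series": [{"gripper": 0.0, "dx": -0.0008, "dy": 0.0003, "dz": 0.008, "twist": 0.0}, {"gripper": 0.0, "dx": -0.0002, "dy": 0.0, "dz": 0.008, "twist": 0.0}, {"gripper": 0.0, "dx": 0.0, "dy": 0.0, "dz": 0.0, "twist": 0.0}]}}

```text
t: 5.6
tcp_pos: [471.1, -293.6, 114.0]
eef_rot: [-3.129, 0.273, -0.009]
contact_force: [0.5, 0.7, -1.1]
grip_width: 20.9
```

```bash
python3 d.py 471.5 -293.8 86
```

```text
t 5.6 tcp [ 471.1 -293.6  114. ] tool delta mm [ 0.23  0.14 28.04] az -9.96 z [ 5.5e-03  4.0e-04 -1.0e+00] F [ 0.5  0.7 -1.1] w 20.9 j6 1.19 v 0.014
```

{"name": "move_arm", "arguments": {"series": [{"gripper": 0.0, "dx": 0.0002, "dy": 0.0, "dz": 0.008, "twist": 0.0}, {"gripper": 0.0, "dx": -0.0002, "dy": 0.0, "dz": 0.008, "twist": 0.0}, {"gripper": 0.0, "dx": 0.0, "dy": 0.0, "dz": 0.0, "twist": 0.0}]}}

```text
t: 5.85
tcp_pos: [471.0, -293.5, 96.0]
eef_rot: [-3.129, 0.273, -0.008]
contact_force: [-0.2, -0.2, -0.8]
grip_width: 21.0
```

```bash
python3 d.py 471.5 -293.8 86
```

```text
t 5.85 tcp [ 471.  -293.5   96. ] tool delta mm [ 0.48  0.18 10.02] az -9.97 z [ 5.1e-03  6.0e-04 -1.0e+00] F [-0.2 -0.2 -0.8] w 21.0 j6 1.19 v 0.015
```

{"name": "move_arm", "arguments": {"series": [{"gripper": 0.0, "dx": 0.0005, "dy": 0.0, "dz": 0.006, "twist": 0.0}, {"gripper": 0.0, "dx": 0.0, "dy": 0.0, "dz": 0.002, "twist": 0.0}, {"gripper": 0.0, "dx": 0.0, "dy": 0.0, "dz": 0.0, "twist": 0.0}]}}

```text
t: 6.1
tcp_pos: [471.5, -293.5, 86.8]
eef_rot: [-3.128, 0.273, -0.007]
contact_force: [-0.0, 0.7, -0.7]
grip_width: 21.0
```

```bash
python3 d.py 471.5 -293.8 86
python3 - <<'E'
from h import *
import cv2
im=env.get_image('wrist')[:,:,::-1][150:270,250:390];cv2.imwrite('pics/w6.png',cv2.resize(im,None,fx=5,fy=5,interpolation=3))
im=env.get_image('scene')[140:270,310:430,::-1];cv2.imwrite('pics/s6.png',cv2.resize(im,None,fx=4.5,fy=4.5,interpolation=3))
E
```

```text
t 6.1 tcp [ 471.5 -293.5   86.8] tool delta mm [0.06 0.26 0.77] az -9.97 z [ 4.7e-03  9.0e-04 -1.0e+00] F [-0.   0.7 -0.7] w 21.0 j6 1.19 v 0.005
```

View pics/s6.png

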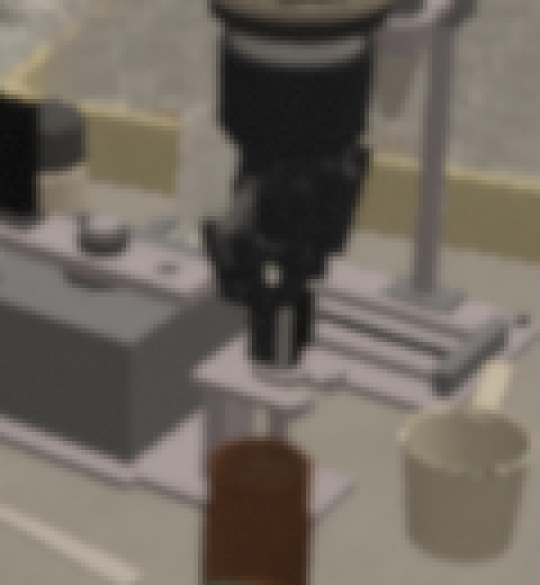

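{"name": "move_arm", "arguments": {"series": [{"gripper": 0.0, "dx": 0.0, "dy": 0.0, "dz": 0.0015, "twist": 0.0}, {"gripper": 0.0, "dx": 0.0, "dy": 0.0, "dz": 0.0, "twist": 0.0}]}}

```text
t: 6.37
tcp_pos: [471.9, -293.8, 86.0]
eef_rot: [-3.129, 0.273, -0.009]
contact_force: [-0.8, 0.9, -1.1]
grip_width: 21.0
```

{"name": "move_arm", "arguments": {"series": [{"gripper": 0.0, "dx": 0.0, "dy": 0.0, "dz": 0.0015, "twist": 0.0}, {"gripper": 0.0, "dx": 0.0, "dy": 0.0, "dz": 0.0, "twist": 0.0}]}}

```text
t: 6.53
tcp_pos: [472.2, -294.0, 85.0]
eef_rot: [-3.129, 0.273, -0.01]
contact_force: [0.2, -0.0, -1.5]
grip_width: 21.0
```

{"name": "move_arm", "arguments": {"series": [{"gripper": 0.0, "dx": -0.0005, "dy": 0.0, "dz": 0.001, "twist": 0.0}, {"gripper": 0.0, "dx": 0.0, "dy": 0.0, "dz": 0.0, "twist": 0.0}]}}

```text
t: 6.7
tcp_pos: [472.5, -294.2, 85.1]
eef_rot: [3.129, -0.273, 0.013]
contact_force: [-0.6, 0.2, -0.4]
grip_width: 21.0
```

{"name": "move_arm", "arguments": {"series": [{"gripper": 0.35, "dx": 0.0, "dy": 0.0, "dz": 0.0, "twist": 0.0}, {"gripper": 0.5, "dx": 0.0, "dy": 0.0, "dz": 0.0, "twist": 0.0}, {"gripper": 0.5, "dx": 0.0, "dy": 0.0, "dz": 0.0, "twist": 0.0}, {"gripper": 0.5, "dx": 0.0, "dy": 0.0, "dz": 0.0, "twist": 0.0}]}}

```text
t: 7.03
tcp_pos: [472.7, -294.4, 85.3]
eef_rot: [3.129, -0.273, 0.014]
contact_force: [-0.4, -0.2, -0.0]
grip_width: 42.4
```

```bash
python3 d.py 471.5 -293.8 86
python3 - <<'E'
from h import *
import cv2
im=env.get_image('wrist')[:,:,::-1][150:310,230:410];cv2.imwrite('pics/w7.png',cv2.resize(im,None,fx=3.7,fy=3.7,interpolation=3))
E
```

```text
t 7.0333 tcp [ 472.7 -294.4   85.3] tool delta mm [-1.24 -0.4  -0.75] az -9.96 z [ 0.0091 -0.0016 -1.    ] F [-0.4 -0.2 -0. ] w 42.4 j6 1.19 v 0.002
```

View pics/w7.png

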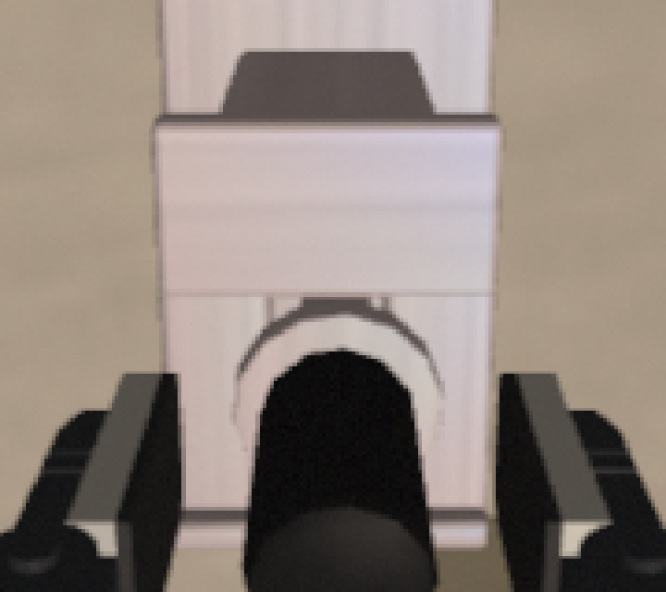

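{"name": "move_arm", "arguments": {"series": [{"gripper": 0.5, "dx": 0.0, "dy": 0.0, "dz": -0.012, "twist": 0.0}, {"gripper": 0.5, "dx": 0.0, "dy": 0.0, "dz": -0.018, "twist": 0.0}, {"gripper": 0.5, "dx": 0.0, "dy": 0.0, "dz": -0.025, "twist": 0.0}, {"gripper": 0.5, "dx": 0.0, "dy": 0.0, "dz": -0.03, "twist": 0.0}, {"gripper": 0.5, "dx": 0.0, "dy": 0.0, "dz": -0.02, "twist": 0.0}, {"gripper": 0.5, "dx": 0.0, "dy": 0.0, "dz": -0.01, "twist": 0.0}]}}

```text
t: 7.58
tcp_pos: [469.2, -292.8, 201.2]
eef_rot: [-3.127, 0.273, -0.003]
contact_force: [0.2, 0.1, 0.4]
grip_width: 42.7
```

```bash
python3 d.py 535.7 -102.5 200
python3 - <<'E'
from h import *
import cv2
T=tool(); np.save('Tw8.npy',T)
cv2.imwrite('pics/w8.png',env.get_image('wrist')[:,:,::-1])
im=env.get_image('scene')[140:270,310:430,::-1];cv2.imwrite('pics/s8.png',cv2.resize(im,None,fx=4.5,fy=4.5,interpolation=3))
E
```

```text
t 7.5833 tcp [ 469.2 -292.8  201.2] tool delta mm [  32.57 -198.91    1.86] az -9.97 z [ 0.0023  0.0026 -1.    ] F [0.2 0.1 0.4] w 42.7 j6 1.18 v 0.297
```

View pics/w8.png

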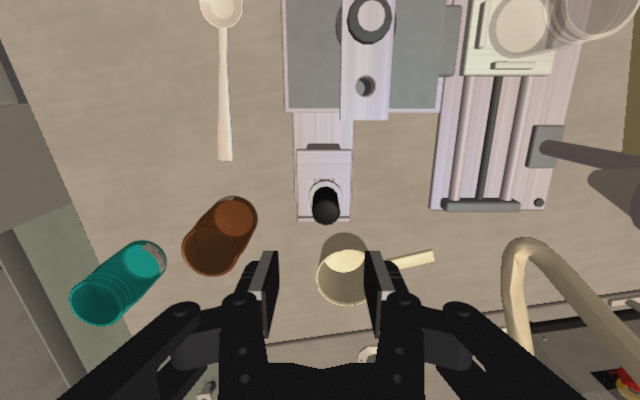

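View pics/s8.png

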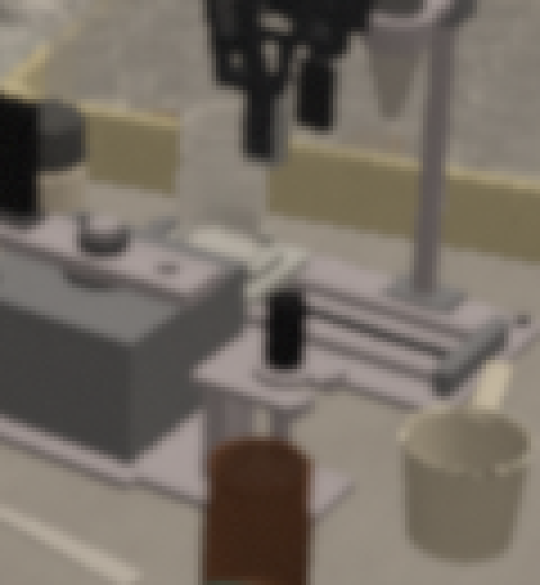

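The pin hangs upright in the slot: the scene crop has its grip at (285,330) and its collar flat on the prongs. Next I measure the spout tip, at about (397,166) in the scene.

```bash
python3 - <<'E'
from h import *
yaw=np.radians(-10); Y=np.array([-np.sin(yaw),np.cos(yaw)]);X=np.array([np.cos(yaw),np.sin(yaw)]);H=np.array([523.9,-169.5])
F=lambda p:((p[:2]-H)@X,(p[:2]-H)@Y)
print('tip',F(onz('scene',(397.1,166.2),151)))
T=np.load('Tw8.npy')
# pin top in wrist at z=75+46
print('pin top',onz('wrist',(326,207),121,T))
T=np.load('Tw2.npy')
print('post base wrist2', F(onz('wrist',(501,228),8,T)))
E
python3 - <<'E'
import cv2
a=cv2.imread('pics/w2.png')[190:400,460:640]; cv2.imwrite('pics/w2p.png',cv2.resize(a,None,fx=2.8,fy=2.8))
E
```

```text
tip (np.float64(139.61206061569476), np.float64(-101.91191192389844))
pin top [ 473.37146575 -290.20401784  121.        ]
post base wrist2 (np.float64(204.47219222681872), np.float64(-99.48418996751549))
```

{"name": "move_arm", "arguments": {"series": [{"gripper": 0.5, "dx": 0.0055, "dy": -0.033, "dz": 0.0, "twist": 0.0}, {"gripper": 0.5, "dx": 0.0055, "dy": -0.033, "dz": 0.0, "twist": 0.0}, {"gripper": 0.5, "dx": 0.0055, "dy": -0.033, "dz": 0.0, "twist": 0.0}, {"gripper": 0.5, "dx": 0.0055, "dy": -0.033, "dz": 0.0, "twist": 0.0}, {"gripper": 0.5, "dx": 0.0055, "dy": -0.033, "dz": 0.0, "twist": 0.0}, {"gripper": 0.5, "dx": 0.003, "dy": -0.02, "dz": 0.0, "twist": 0.0}, {"gripper": 0.5, "dx": 0.0, "dy": 0.0, "dz": 0.0, "twist": 0.0}]}}

```text
t: 8.27
tcp_pos: [531.9, -109.9, 194.5]
eef_rot: [-3.126, 0.281, 0.004]
contact_force: [0.8, -0.2, -0.0]
grip_width: 42.9
```

```bash
python3 d.py 535.7 -102.5 200
python3 - <<'E'
from h import *
import cv2
T=tool(); np.save('Tw9.npy',T)
cv2.imwrite('pics/w9.png',env.get_image('wrist')[:,:,::-1])
E
```

```text
t 8.2667 tcp [ 531.9 -109.9  194.5] tool delta mm [ 2.4  -7.95 -5.49] az -10.28 z [-0.0025  0.0033 -1.    ] F [ 0.8 -0.2 -0. ] w 42.9 j6 1.54 v 0.026
```

View pics/w9.png

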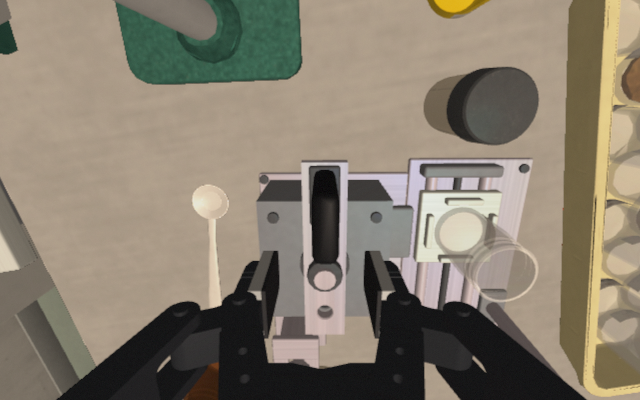

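Run:
```python
from h import *
import cv2
T=np.load('Tw9.npy')
im=cv2.imread('pics/w9.png'); 
for z in(173,): print(proj('wrist',np.array([535.7,-102.5,z]),T))
a=im[150:340,270:390]; cv2.imwrite('pics/w9a.png',cv2.resize(cv2.convertScaleAbs(a,alpha=2),None,fx=3.1,fy=3.1,interpolation=3))
```

```text
[325.69310035 232.78364942]
```

View pics/w9a.png

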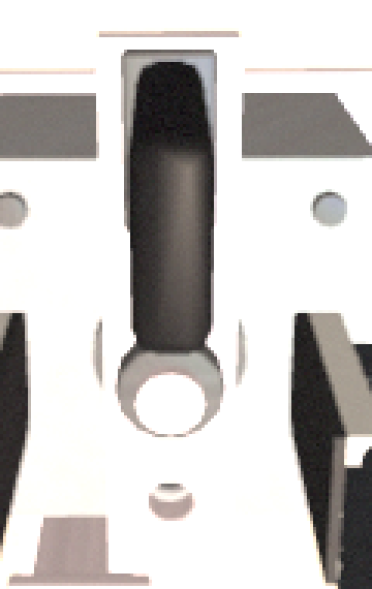

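{"name": "move_arm", "arguments": {"series": [{"gripper": 0.5, "dx": 0.0025, "dy": -0.009, "dz": 0.0, "twist": 0.0}, {"gripper": 0.5, "dx": 0.0, "dy": 0.0, "dz": 0.0, "twist": 0.0}]}}

```text
t: 8.48
tcp_pos: [535.0, -102.6, 193.0]
eef_rot: [-3.126, 0.282, 0.008]
contact_force: [0.2, 0.3, 0.1]
grip_width: 42.7
```

```bash
python3 d.py 535.7 -102.0 133
```

```text
t 8.4833 tcp [ 535.  -102.6  193. ] tool delta mm [ 0.88 -0.58 59.98] az -10.29 z [-0.0049  0.0031 -1.    ] F [0.2 0.3 0.1] w 42.7 j6 1.56 v 0.038
```

{"name": "move_arm", "arguments": {"series": [{"gripper": 0.5, "dx": 0.001, "dy": -0.0008, "dz": 0.015, "twist": 0.0}, {"gripper": 0.5, "dx": 0.0, "dy": 0.0, "dz": 0.015, "twist": 0.0}, {"gripper": 0.5, "dx": 0.0, "dy": 0.0, "dz": 0.015, "twist": 0.0}, {"gripper": 0.5, "dx": 0.0, "dy": 0.0, "dz": 0.005, "twist": 0.0}, {"gripper": 0.5, "dx": 0.0, "dy": 0.0, "dz": 0.0, "twist": 0.0}]}}

```text
t: 8.9
tcp_pos: [535.2, -105.4, 140.4]
eef_rot: [-3.127, 0.288, 0.008]
contact_force: [0.2, -0.2, -0.1]
grip_width: 42.5
```

```bash
python3 d.py 535.7 -102.5 134
```

```text
t 8.9 tcp [ 535.2 -105.4  140.4] tool delta mm [-0.04 -2.95  6.37] az -10.54 z [-0.0051  0.0023 -1.    ] F [ 0.2 -0.2 -0.1] w 42.5 j6 1.56 v 0.013
```

{"name": "move_arm", "arguments": {"series": [{"gripper": 0.4, "dx": 0.0, "dy": -0.003, "dz": 0.005, "twist": -0.3}, {"gripper": 0.0, "dx": 0.0, "dy": 0.0, "dz": 0.0, "twist": 0.0}, {"gripper": 0.0, "dx": 0.0, "dy": 0.0, "dz": 0.0, "twist": 0.0}, {"gripper": 0.0, "dx": 0.0, "dy": 0.0, "dz": 0.0, "twist": 0.0}, {"gripper": 0.0, "dx": 0.0, "dy": 0.0, "dz": 0.0, "twist": 0.0}], "squeeze": 30}}

```text
t: 9.32
tcp_pos: [535.2, -103.4, 136.2]
eef_rot: [-3.127, 0.282, 0.009]
contact_force: [1.0, -0.5, -11.0]
grip_width: 15.7
```

```bash
python3 d.py 535.7 -102.5 134
```

```text
t 9.3167 tcp [ 535.2 -103.4  136.2] tool delta mm [ 0.36 -0.95  2.15] az -10.29 z [-0.0058  0.0023 -1.    ] F [  1.   -0.5 -11. ] w 15.7 j6 1.56 v 0.004
```

{"name": "move_arm", "arguments": {"series": [{"gripper": 0.0, "dx": -0.0047, "dy": 0.0002, "dz": 0.0, "twist": -4.0}, {"gripper": 0.0, "dx": -0.0047, "dy": 0.0002, "dz": 0.0, "twist": -4.0}, {"gripper": 0.0, "dx": -0.0047, "dy": 0.0002, "dz": 0.0, "twist": -4.0}, {"gripper": 0.0, "dx": -0.0047, "dy": 0.0002, "dz": 0.0, "twist": -4.0}]}}

```text
t: 9.65
tcp_pos: [516.4, -102.7, 136.1]
eef_rot: [-3.134, -0.169, 0.01]
contact_force: [1.3, -1.9, -9.5]
grip_width: 15.8
```

```bash
cat > c.py <<'E'
from h import *
H=np.array([523.9,-169.5])
s=env.state();T=tool(s);r=T[:2,3]-H
th=np.degrees(np.arctan2(r[1],r[0]))-80; az=np.degrees(np.arctan2(T[1,0],T[0,0]))+10
print('t',s['t'],'R',np.linalg.norm(r).round(2),'theta',(th%360).round(1),'tool az rel',(az%360).round(1),'z',T[2,3].round(1),'ztilt',T[:2,2].round(4),'F',s['contact_force'].round(1),'M',s['wrist_torque'].round(2),'w',round(s['grip_width'],1),'j',s['joint_pos'].round(2),'v',np.abs(s['joint_velocities']).max().round(3))
E
python3 c.py
```

```text
t 9.65 R 67.2 theta 16.4 tool az rel 16.2 z 136.1 ztilt [-0.0063  0.0023] F [ 1.3 -1.9 -9.5] M [-0.49 -0.66 -0.09] w 15.8 j [-0.2   0.31 -0.15  1.12  0.    1.27] v 0.899
```

{"name": "move_arm", "arguments": {"series": [{"gripper": 0.0, "dx": -0.007, "dy": 0.0004, "dz": 0.0, "twist": -6.0}, {"gripper": 0.0, "dx": -0.007, "dy": 0.0004, "dz": 0.0, "twist": -6.0}, {"gripper": 0.0, "dx": -0.007, "dy": 0.0004, "dz": 0.0, "twist": -6.0}, {"gripper": 0.0, "dx": -0.007, "dy": 0.0004, "dz": 0.0, "twist": -6.0}, {"gripper": 0.0, "dx": -0.007, "dy": 0.0004, "dz": 0.0, "twist": -6.0}, {"gripper": 0.0, "dx": -0.007, "dy": 0.0004, "dz": 0.0, "twist": -6.0}, {"gripper": 0.0, "dx": -0.007, "dy": 0.0004, "dz": 0.0, "twist": -6.0}, {"gripper": 0.0, "dx": -0.007, "dy": 0.0004, "dz": 0.0, "twist": -6.0}]}}

```text
t: 10.32
tcp_pos: [467.9, -132.2, 136.1]
eef_rot: [-2.765, -1.484, 0.009]
contact_force: [4.2, -3.0, -13.8]
grip_width: 15.5
```

```bash
python3 c.py
```

```text
t 10.3167 R 67.28 theta 66.4 tool az rel 66.5 z 136.1 ztilt [-0.0067  0.0006] F [  4.2  -3.  -13.8] M [-0.64 -1.25 -0.12] w 15.5 j [-0.27  0.23 -0.26  1.09 -0.    0.31] v 1.479
```

{"name": "move_arm", "arguments": {"series": [{"gripper": 0.0, "dx": -0.007, "dy": 0.0004, "dz": 0.0, "twist": -6.0}, {"gripper": 0.0, "dx": -0.007, "dy": 0.0004, "dz": 0.0, "twist": -6.0}, {"gripper": 0.0, "dx": -0.007, "dy": 0.0004, "dz": 0.0, "twist": -6.0}, {"gripper": 0.0, "dx": -0.007, "dy": 0.0004, "dz": 0.0, "twist": -6.0}, {"gripper": 0.0, "dx": -0.007, "dy": 0.0004, "dz": 0.0, "twist": -6.0}, {"gripper": 0.0, "dx": -0.007, "dy": 0.0004, "dz": 0.0, "twist": -6.0}, {"gripper": 0.0, "dx": -0.007, "dy": 0.0004, "dz": 0.0, "twist": -6.0}, {"gripper": 0.0, "dx": -0.007, "dy": 0.0004, "dz": 0.0, "twist": -6.0}]}}

```text
t: 10.98
tcp_pos: [459.7, -188.5, 136.1]
eef_rot: [-1.868, -2.52, 0.004]
contact_force: [4.8, 2.1, -11.8]
grip_width: 15.6
```

```bash
python3 c.py
```

```text
t 10.9833 R 66.97 theta 116.5 tool az rel 116.9 z 136.1 ztilt [-0.0055  0.0008] F [  4.8   2.1 -11.8] M [-0.11 -1.25 -0.09] w 15.6 j [-0.39  0.25 -0.23  1.1  -0.   -0.68] v 1.456
```

{"name": "move_arm", "arguments": {"series": [{"gripper": 0.0, "dx": -0.007, "dy": 0.0004, "dz": 0.0, "twist": -6.0}, {"gripper": 0.0, "dx": -0.007, "dy": 0.0004, "dz": 0.0, "twist": -6.0}, {"gripper": 0.0, "dx": -0.007, "dy": 0.0004, "dz": 0.0, "twist": -6.0}, {"gripper": 0.0, "dx": -0.007, "dy": 0.0004, "dz": 0.0, "twist": -6.0}, {"gripper": 0.0, "dx": -0.007, "dy": 0.0004, "dz": 0.0, "twist": -6.0}, {"gripper": 0.0, "dx": -0.007, "dy": 0.0004, "dz": 0.0, "twist": -6.0}, {"gripper": 0.0, "dx": -0.007, "dy": 0.0004, "dz": 0.0, "twist": -6.0}, {"gripper": 0.0, "dx": -0.007, "dy": 0.0004, "dz": 0.0, "twist": -6.0}]}}

```text
t: 11.65
tcp_pos: [497.8, -230.8, 136.1]
eef_rot: [-0.617, -3.075, -0.002]
contact_force: [2.2, 4.6, -7.1]
grip_width: 15.9
```

```bash
python3 c.py
```

```text
t 11.65 R 66.58 theta 166.9 tool az rel 167.3 z 136.1 ztilt [-0.0047  0.0024] F [ 2.2  4.6 -7.1] M [ 0.28 -0.78 -0.09] w 15.9 j [-0.43  0.35 -0.09  1.13  0.   -1.61] v 1.313
```

{"name": "move_arm", "arguments": {"series": [{"gripper": 0.0, "dx": -0.007, "dy": 0.0004, "dz": 0.0, "twist": -6.0}, {"gripper": 0.0, "dx": -0.007, "dy": 0.0004, "dz": 0.0, "twist": -6.0}, {"gripper": 0.0, "dx": -0.007, "dy": 0.0004, "dz": 0.0, "twist": -6.0}, {"gripper": 0.0, "dx": -0.007, "dy": 0.0004, "dz": 0.0, "twist": -6.0}, {"gripper": 0.0, "dx": -0.007, "dy": 0.0004, "dz": 0.0, "twist": -6.0}, {"gripper": 0.0, "dx": -0.007, "dy": 0.0004, "dz": 0.0, "twist": -6.0}, {"gripper": 0.0, "dx": -0.007, "dy": 0.0004, "dz": 0.0, "twist": -6.0}, {"gripper": 0.0, "dx": -0.007, "dy": 0.0004, "dz": 0.0, "twist": -6.0}]}}

```text
t: 12.32
tcp_pos: [554.6, -228.3, 136.1]
eef_rot: [0.751, -3.046, -0.009]
contact_force: [-1.9, 2.8, -5.0]
grip_width: 15.6
```

```bash
python3 c.py;python3 - <<'E'
from h import *
import cv2
im=env.get_image('scene')[100:280,260:460,::-1];cv2.imwrite('pics/s10.png',cv2.resize(im,None,fx=3.5,fy=3.3,interpolation=3))
E
```

```text
t 12.3167 R 66.29 theta 217.5 tool az rel 217.7 z 136.1 ztilt [-0.0057  0.0046] F [-1.9  2.8 -5. ] M [ 0.29  0.08 -0.16] w 15.6 j [-0.39  0.46  0.07  1.19  0.   -2.45] v 1.204
```

View pics/s10.png

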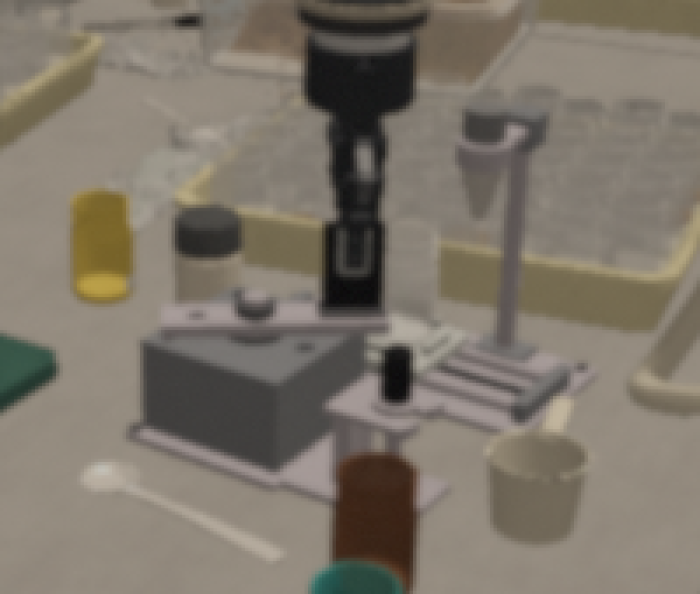

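{"name": "move_arm", "arguments": {"series": [{"gripper": 0.0, "dx": -0.007, "dy": 0.0004, "dz": 0.0, "twist": -6.0}, {"gripper": 0.0, "dx": -0.007, "dy": 0.0004, "dz": 0.0, "twist": -6.0}, {"gripper": 0.0, "dx": -0.007, "dy": 0.0004, "dz": 0.0, "twist": -6.0}, {"gripper": 0.0, "dx": -0.007, "dy": 0.0004, "dz": 0.0, "twist": -6.0}, {"gripper": 0.0, "dx": 0.0, "dy": 0.0, "dz": 0.0, "twist": 0.0}, {"gripper": 0.5, "dx": 0.0, "dy": 0.0, "dz": 0.0, "twist": 0.0}, {"gripper": 0.5, "dx": 0.0, "dy": 0.0, "dz": 0.0, "twist": 0.0}, {"gripper": 0.5, "dx": 0.0, "dy": 0.0, "dz": 0.0, "twist": 0.0}]}}

```text
t: 13.03
tcp_pos: [576.8, -210.2, 137.2]
eef_rot: [1.373, -2.822, -0.008]
contact_force: [0.0, -0.7, -0.7]
grip_width: 42.6
```

```bash
python3 c.py
```

```text
t 13.0333 R 66.74 theta 242.4 tool az rel 241.9 z 137.2 ztilt [-0.005   0.0032] F [ 0.  -0.7 -0.7] M [ 0.01  0.08 -0.04] w 42.6 j [-0.35  0.48  0.11  1.2   0.   -2.83] v 0.036
```

{"name": "move_arm", "arguments": {"series": [{"gripper": 0.5, "dx": 0.0, "dy": 0.0, "dz": -0.015, "twist": 0.0}, {"gripper": 0.5, "dx": 0.0, "dy": 0.0, "dz": -0.02, "twist": 0.0}, {"gripper": 0.5, "dx": 0.0, "dy": 0.0, "dz": -0.02, "twist": 0.0}, {"gripper": 0.5, "dx": 0.0, "dy": 0.0, "dz": -0.005, "twist": 0.0}, {"gripper": 0.5, "dx": 0.0, "dy": 0.0, "dz": 0.0, "twist": 7.0}, {"gripper": 0.5, "dx": 0.0, "dy": 0.0, "dz": 0.0, "twist": 7.0}, {"gripper": 0.5, "dx": 0.0, "dy": 0.0, "dz": 0.0, "twist": 7.0}, {"gripper": 0.5, "dx": 0.0, "dy": 0.0, "dz": 0.0, "twist": 7.0}]}}

```text
t: 13.7
tcp_pos: [576.0, -213.1, 201.2]
eef_rot: [0.608, -3.081, -0.004]
contact_force: [0.3, 0.2, 0.4]
grip_width: 42.9
```

{"name": "move_arm", "arguments": {"series": [{"gripper": 0.5, "dx": 0.0, "dy": 0.0, "dz": 0.0, "twist": 7.0}, {"gripper": 0.5, "dx": 0.0, "dy": 0.0, "dz": 0.0, "twist": 7.0}, {"gripper": 0.5, "dx": 0.0, "dy": 0.0, "dz": 0.0, "twist": 7.0}, {"gripper": 0.5, "dx": 0.0, "dy": 0.0, "dz": 0.0, "twist": 7.0}, {"gripper": 0.5, "dx": 0.0, "dy": 0.0, "dz": 0.0, "twist": 7.0}, {"gripper": 0.5, "dx": 0.0, "dy": 0.0, "dz": 0.0, "twist": 7.0}, {"gripper": 0.5, "dx": 0.0, "dy": 0.0, "dz": 0.0, "twist": 7.0}, {"gripper": 0.5, "dx": 0.0, "dy": 0.0, "dz": 0.0, "twist": 7.0}]}}

```text
t: 14.37
tcp_pos: [574.7, -215.2, 199.4]
eef_rot: [-0.944, -2.995, -0.002]
contact_force: [0.6, -0.1, -0.6]
grip_width: 42.3
```

```bash
python3 c.py
```

```text
t 14.3667 R 68.35 theta 238.0 tool az rel 155.0 z 199.4 ztilt [-0.0006  0.0016] F [ 0.6 -0.1 -0.6] M [-0.02 -0.   -0.01] w 42.3 j [-0.36  0.46  0.23  1.34  0.   -1.32] v 1.485
```

{"name": "move_arm", "arguments": {"series": [{"gripper": 0.5, "dx": 0.0, "dy": 0.0, "dz": 0.0, "twist": 7.0}, {"gripper": 0.5, "dx": 0.0, "dy": 0.0, "dz": 0.0, "twist": 7.0}, {"gripper": 0.5, "dx": 0.0, "dy": 0.0, "dz": 0.0, "twist": 7.0}, {"gripper": 0.5, "dx": 0.0, "dy": 0.0, "dz": 0.0, "twist": 7.0}, {"gripper": 0.5, "dx": 0.0, "dy": 0.0, "dz": 0.0, "twist": 7.0}, {"gripper": 0.5, "dx": 0.0, "dy": 0.0, "dz": 0.0, "twist": 7.0}, {"gripper": 0.5, "dx": 0.0, "dy": 0.0, "dz": 0.0, "twist": 7.0}, {"gripper": 0.5, "dx": 0.0, "dy": 0.0, "dz": 0.0, "twist": 7.0}]}}

```text
t: 15.03
tcp_pos: [573.3, -217.4, 197.3]
eef_rot: [-2.264, -2.176, -0.002]
contact_force: [-0.4, 0.2, 0.3]
grip_width: 42.7
```

{"name": "move_arm", "arguments": {"series": [{"gripper": 0.5, "dx": 0.0, "dy": 0.0, "dz": 0.0, "twist": 7.0}, {"gripper": 0.5, "dx": 0.0, "dy": 0.0, "dz": 0.0, "twist": 7.0}, {"gripper": 0.5, "dx": 0.0, "dy": 0.0, "dz": 0.0, "twist": 7.0}, {"gripper": 0.5, "dx": 0.0, "dy": 0.0, "dz": 0.0, "twist": 7.0}, {"gripper": 0.5, "dx": 0.0, "dy": 0.0, "dz": 0.0, "twist": 4.0}, {"gripper": 0.5, "dx": 0.0, "dy": 0.0, "dz": 0.0, "twist": 0.0}]}}

```text
t: 15.53
tcp_pos: [572.2, -218.9, 195.7]
eef_rot: [-2.796, -1.431, -0.001]
contact_force: [0.2, -0.1, -0.9]
grip_width: 42.7
```

```bash
python3 c.py;python3 - <<'E'
from h import *
import cv2
T=tool(); np.save('Tw11.npy',T)
cv2.imwrite('pics/w11.png',env.get_image('wrist')[:,:,::-1])
E
```

```text
t 15.5333 R 69.09 theta 234.3 tool az rel 64.2 z 195.7 ztilt [0.0004 0.0013] F [ 0.2 -0.1 -0.9] M [-0.01  0.07  0.04] w 42.7 j [-0.37  0.46  0.22  1.33  0.    0.26] v 0.044
```

View pics/w11.png

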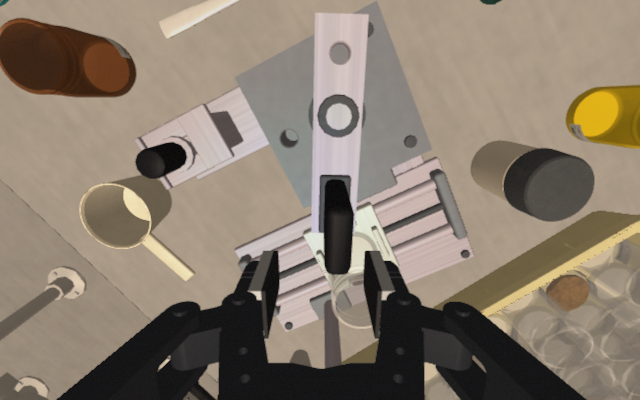

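```bash
cat > tgt.py <<'E'
from h import *
import sys
H=np.array([523.9,-169.5]); th=float(sys.argv[1]); z=float(sys.argv[2])
a=np.radians(80+th); g=np.array([H[0]+67.5*np.cos(a),H[1]+67.5*np.sin(a),z])
s=env.state();T=tool(s);e=T[:3,:3].T@(g-T[:3,3]); az=(np.degrees(np.arctan2(T[1,0],T[0,0]))+10-th)
az=(az+90)%180-90
print('target',g.round(1),'tool delta',e.round(2),'twist needed',round(az,2),'z',T[2,3].round(1),'w',s['grip_width'],'F',s['contact_force'].round(1))
E
python3 - <<'E'
from h import *
T=np.load('Tw11.npy')
h=onz('wrist',(338.5,116),113,T);b=onz('wrist',(340,53),98,T)
import cv2
im=cv2.imread('pics/w11.png');a=cv2.resize(cv2.convertScaleAbs(im[160:290,290:390],alpha=2.5),None,fx=4.5,fy=4.5,interpolation=3);cv2.imwrite('pics/w11a.png',a)
d=h-b;print(h,b,np.linalg.norm(d[:2]),(np.degrees(np.arctan2(d[1],d[0]))-80)%360)
E
python3 tgt.py 242 195
```

```text
[ 523.50485241 -168.94033599  113.        ] [ 490.54333775 -143.75349405   98.        ] 41.48298995127048 242.61551372372196
target [ 577.1 -211.1  195. ] tool delta [ 9.34 -0.58  0.71] twist needed 2.45 z 195.7 w 42.84542536757398 F [-0.2 -0.1  0.7]
```

View pics/w11a.png

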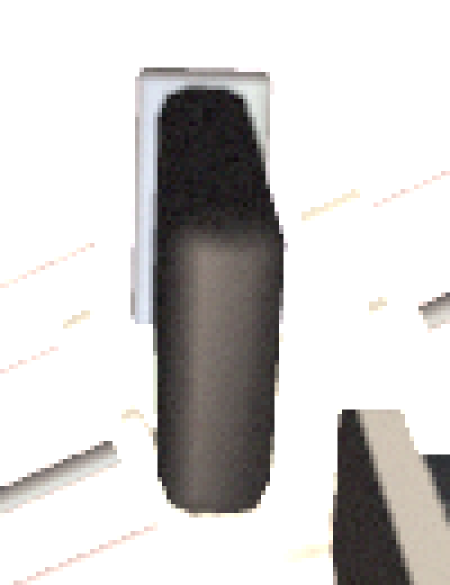

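{"name": "move_arm", "arguments": {"series": [{"gripper": 0.5, "dx": 0.0093, "dy": -0.0006, "dz": 0.0, "twist": 2.2}, {"gripper": 0.5, "dx": 0.0, "dy": 0.0, "dz": 0.0, "twist": 0.0}]}}

```text
t: 15.75
tcp_pos: [576.8, -211.4, 195.4]
eef_rot: [-2.818, -1.386, -0.001]
contact_force: [-0.2, -0.5, -0.4]
grip_width: 43.1
```

```bash
python3 tgt.py 242.3 135
python3 - <<'E'
from h import *
print(onz('wrist',(338.7,243.3),173,np.load('Tw11.npy')))
E
```

```text
target [ 577.3 -210.8  135. ] tool delta [7.300e-01 1.000e-02 6.044e+01] twist needed 0.06 z 195.4 w 43.143885154382374 F [-0.2 -0.5 -0.4]
[ 577.34004638 -210.20991497  173.        ]
```

{"name": "move_arm", "arguments": {"series": [{"gripper": 0.5, "dx": 0.0007, "dy": 0.0, "dz": 0.015, "twist": 0.0}, {"gripper": 0.5, "dx": 0.0, "dy": 0.0, "dz": 0.015, "twist": 0.0}, {"gripper": 0.5, "dx": 0.0, "dy": 0.0, "dz": 0.015, "twist": 0.0}, {"gripper": 0.5, "dx": 0.0, "dy": 0.0, "dz": 0.006, "twist": 0.0}, {"gripper": 0.5, "dx": 0.0, "dy": 0.0, "dz": 0.0, "twist": 0.0}]}}

```text
t: 16.17
tcp_pos: [577.3, -212.1, 143.2]
eef_rot: [2.808, 1.405, 0.004]
contact_force: [0.3, -0.4, 0.3]
grip_width: 42.9
```

```bash
python3 tgt.py 242.3 136
```

```text
target [ 577.3 -210.8  136. ] tool delta [ 1.04 -0.77  7.23] twist needed 0.87 z 143.2 w 42.89304613259404 F [ 0.3 -0.4  0.3]
```

{"name": "move_arm", "arguments": {"series": [{"gripper": 0.4, "dx": 0.001, "dy": -0.0008, "dz": 0.006, "twist": 0.9}, {"gripper": 0.0, "dx": 0.0, "dy": 0.0, "dz": 0.0, "twist": 0.0}, {"gripper": 0.0, "dx": 0.0, "dy": 0.0, "dz": 0.0, "twist": 0.0}, {"gripper": 0.0, "dx": 0.0, "dy": 0.0, "dz": 0.0, "twist": 0.0}, {"gripper": 0.0, "dx": 0.0, "dy": 0.0, "dz": 0.0, "twist": 0.0}]}}

```text
t: 16.58
tcp_pos: [577.5, -211.1, 138.1]
eef_rot: [2.818, 1.384, 0.005]
contact_force: [2.0, 0.6, -8.2]
grip_width: 15.8
```

```bash
python3 c.py
```

```text
t 16.5833 R 67.84 theta 242.2 tool az rel 62.3 z 138.1 ztilt [ 0.0034 -0.0001] F [ 2.   0.6 -8.2] M [-0.16 -0.28 -0.18] w 15.8 j [-0.35  0.48  0.1   1.19  0.    0.31] v 0.002
```

{"name": "move_arm", "arguments": {"series": [{"gripper": 0.0, "dx": 0.0071, "dy": -0.0004, "dz": 0.0, "twist": -6.0}, {"gripper": 0.0, "dx": 0.0071, "dy": -0.0004, "dz": 0.0, "twist": -6.0}, {"gripper": 0.0, "dx": 0.0071, "dy": -0.0004, "dz": 0.0, "twist": -6.0}, {"gripper": 0.0, "dx": 0.0071, "dy": -0.0004, "dz": 0.0, "twist": -6.0}, {"gripper": 0.0, "dx": 0.0071, "dy": -0.0004, "dz": 0.0, "twist": -6.0}, {"gripper": 0.0, "dx": 0.0071, "dy": -0.0004, "dz": 0.0, "twist": -6.0}, {"gripper": 0.0, "dx": 0.0071, "dy": -0.0004, "dz": 0.0, "twist": -6.0}, {"gripper": 0.0, "dx": 0.0071, "dy": -0.0004, "dz": 0.0, "twist": -6.0}]}}

```text
t: 17.25
tcp_pos: [590.4, -155.0, 138.1]
eef_rot: [1.971, 2.445, 0.006]
contact_force: [-1.9, 0.8, -3.4]
grip_width: 15.3
```

```bash
python3 c.py
```

```text
t 17.25 R 68.11 theta 292.3 tool az rel 112.3 z 138.1 ztilt [0.0026 0.0024] F [-1.9  0.8 -3.4] M [-0.07  0.44 -0.23] w 15.3 j [-0.26  0.47  0.09  1.19  0.   -0.47] v 1.181
```

{"name": "move_arm", "arguments": {"series": [{"gripper": 0.0, "dx": 0.0071, "dy": -0.0004, "dz": 0.0, "twist": -6.0}, {"gripper": 0.0, "dx": 0.0071, "dy": -0.0004, "dz": 0.0, "twist": -6.0}, {"gripper": 0.0, "dx": 0.0071, "dy": -0.0004, "dz": 0.0, "twist": -6.0}, {"gripper": 0.0, "dx": 0.0071, "dy": -0.0004, "dz": 0.0, "twist": -6.0}, {"gripper": 0.0, "dx": 0.0071, "dy": -0.0004, "dz": 0.0, "twist": -6.0}, {"gripper": 0.0, "dx": 0.0071, "dy": -0.0004, "dz": 0.0, "twist": -6.0}, {"gripper": 0.0, "dx": 0.0071, "dy": -0.0004, "dz": 0.0, "twist": -6.0}, {"gripper": 0.0, "dx": 0.0071, "dy": -0.0004, "dz": 0.0, "twist": -6.0}]}}

```text
t: 17.92
tcp_pos: [555.1, -108.6, 138.1]
eef_rot: [-0.737, -3.053, -0.003]
contact_force: [-0.5, -3.2, -6.0]
grip_width: 15.8
```

```bash
python3 c.py
```

```text
t 17.9167 R 68.4 theta 342.9 tool az rel 162.9 z 138.1 ztilt [0.0001 0.0021] F [-0.5 -3.2 -6. ] M [-0.39  0.07 -0.15] w 15.8 j [-0.19  0.38 -0.04  1.15  0.   -1.29] v 1.263
```

{"name": "move_arm", "arguments": {"series": [{"gripper": 0.0, "dx": 0.0071, "dy": -0.0004, "dz": 0.0, "twist": -6.0}, {"gripper": 0.0, "dx": 0.0071, "dy": -0.0004, "dz": 0.0, "twist": -6.0}, {"gripper": 0.0, "dx": 0.0071, "dy": -0.0004, "dz": 0.0, "twist": -6.0}, {"gripper": 0.0, "dx": 0.0071, "dy": -0.0004, "dz": 0.0, "twist": -6.0}, {"gripper": 0.0, "dx": 0.0071, "dy": -0.0004, "dz": 0.0, "twist": -6.0}, {"gripper": 0.0, "dx": 0.0071, "dy": -0.0004, "dz": 0.0, "twist": -6.0}, {"gripper": 0.0, "dx": 0.0071, "dy": -0.0004, "dz": 0.0, "twist": -6.0}, {"gripper": 0.0, "dx": 0.0071, "dy": -0.0004, "dz": 0.0, "twist": -6.0}]}}

```text
t: 18.58
tcp_pos: [496.8, -106.5, 138.1]
eef_rot: [0.639, -3.074, -0.001]
contact_force: [2.0, -4.5, -9.6]
grip_width: 15.6
```

```bash
python3 c.py
```

```text
t 18.5833 R 68.56 theta 33.3 tool az rel 213.5 z 138.1 ztilt [-0.0016  0.0003] F [ 2.  -4.5 -9.6] M [-0.68 -0.6  -0.07] w 15.6 j [-0.21  0.27 -0.2   1.1  -0.   -2.19] v 1.409
```

{"name": "move_arm", "arguments": {"series": [{"gripper": 0.0, "dx": 0.0071, "dy": -0.0004, "dz": 0.0, "twist": -6.0}, {"gripper": 0.0, "dx": 0.0071, "dy": -0.0004, "dz": 0.0, "twist": -6.0}, {"gripper": 0.0, "dx": 0.0071, "dy": -0.0004, "dz": 0.0, "twist": -6.0}, {"gripper": 0.0, "dx": 0.0071, "dy": -0.0004, "dz": 0.0, "twist": -6.0}, {"gripper": 0.0, "dx": 0.0035, "dy": -0.0001, "dz": 0.0, "twist": -3.0}, {"gripper": 0.0, "dx": 0.0, "dy": 0.0, "dz": 0.0, "twist": 0.0}]}}

```text
t: 19.08
tcp_pos: [469.7, -127.6, 138.1]
eef_rot: [1.384, -2.819, 0.0]
contact_force: [3.7, 0.4, -11.1]
grip_width: 15.7
```

```bash
python3 c.py;python3 - <<'E'
from h import *
import cv2
im=env.get_image('scene')[:,:,::-1];cv2.imwrite('pics/s12.png',im);im=im[120:280,260:460];cv2.imwrite('pics/s12c.png',cv2.resize(im,None,fx=3.7,fy=3.7,interpolation=3))
im=env.get_image('top')[:,:,::-1];cv2.imwrite('pics/t12.png',im);im=im[85:225,270:430];cv2.imwrite('pics/t12c.png',cv2.resize(im,None,fx=4,fy=4,interpolation=3))
E
```

```text
t 19.0833 R 68.51 theta 62.3 tool az rel 242.3 z 138.1 ztilt [-0.0015 -0.0008] F [  3.7   0.4 -11.1] M [ 0.25 -0.5   0.32] w 15.7 j [-0.26  0.23 -0.26  1.09 -0.   -2.75] v 0.037
```

View pics/s12c.png

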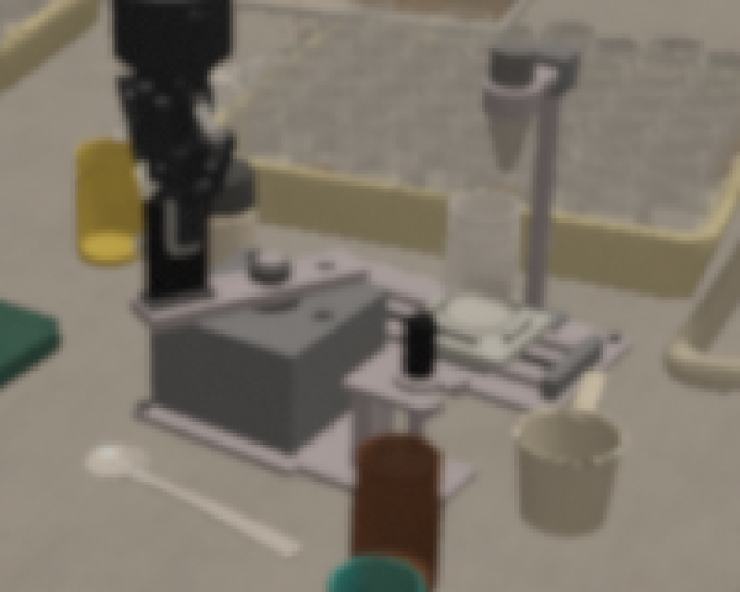

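View pics/t12c.png

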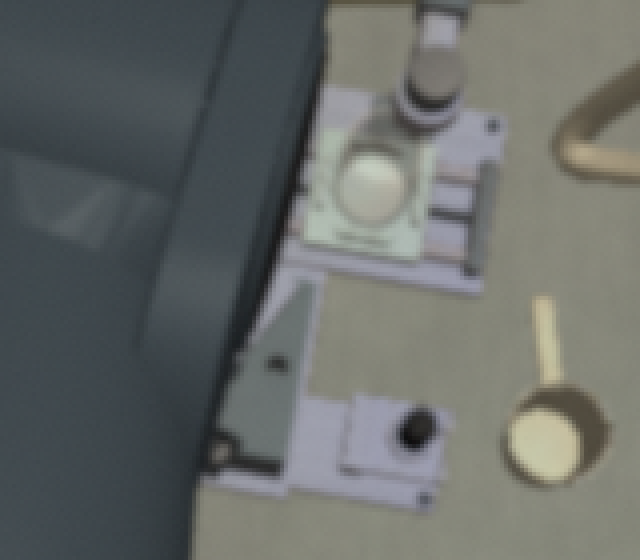

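```bash
cat > f.py <<'E'
from h import *
yaw=np.radians(-10); Y=np.array([-np.sin(yaw),np.cos(yaw)]);X=np.array([np.cos(yaw),np.sin(yaw)]);H=np.array([523.9,-169.5])
def F(p): return np.array([(p[:2]-H)@X,(p[:2]-H)@Y]).round(1)
E
python3 - <<'E'
from f import *
s=lambda x,y,z:F(onz('scene',(260+x/3.7,120+y/3.7),z))
t=lambda x,y,z:F(onz('top',(270+x/4,85+y/4),z))
print('tip scene',s(509,171,151)); print('jar top scene',s(484,203,123))
print('plate corners top',[t(*c,30) for c in((315,129),(437,146),(420,261),(304,241))])
print('jar bottom top',t(372,184,31))
print('plate at start',[F(onz('top',(270+a/4,85+b/4),30)) for a,b in((180,105),(298,121),(282,236),(167,218))])
print('spout ring top? ',t(433,97,200))
import cv2
im=cv2.imread('pics/s12.png')[150:215,370:425];cv2.imwrite('pics/s12d.png',cv2.resize(im,None,fx=9,fy=9,interpolation=3))
im=cv2.imread('pics/t12.png')[85:165,340:400];cv2.imwrite('pics/t12d.png',cv2.resize(im,None,fx=7.4,fy=7.4,interpolation=3))
E
```

```text
tip scene [ 140.2 -102.9]
jar top scene [139.3 -86. ]
plate corners top [array([176.4, -41.2]), array([ 179.3, -123.7]), array([  98.4, -125. ]), array([ 98.2, -46.9])]
jar bottom top [144.9 -85. ]
plate at start [array([176.7,  51.1]), array([179.9, -29. ]), array([ 99. , -31.9]), array([97.5, 45.5])]
spout ring top?  [ 141.  -102.3]
```

View pics/s12d.png

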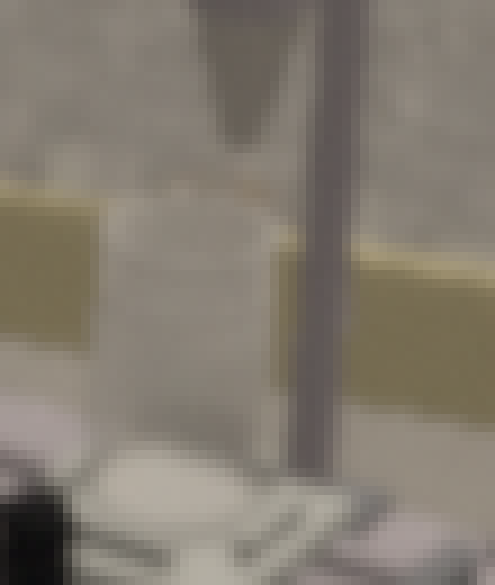

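View pics/t12d.png

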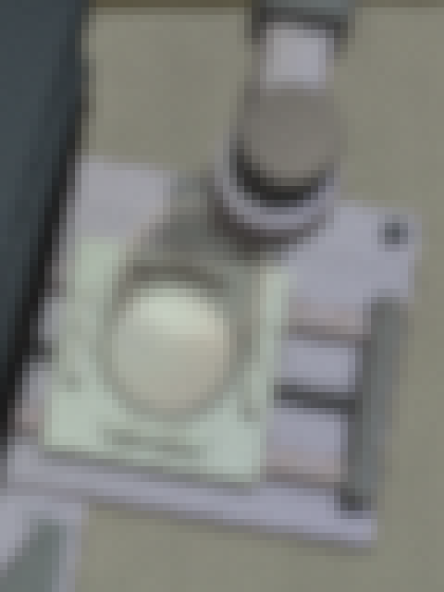

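{"name": "move_arm", "arguments": {"series": [{"gripper": 0.5, "dx": 0.0, "dy": 0.0, "dz": 0.0, "twist": 0.0}, {"gripper": 0.5, "dx": 0.0, "dy": 0.0, "dz": 0.0, "twist": 0.0}, {"gripper": 0.5, "dx": 0.0, "dy": 0.0, "dz": 0.0, "twist": 0.0}, {"gripper": 0.5, "dx": 0.0, "dy": 0.0, "dz": -0.015, "twist": 0.0}, {"gripper": 0.5, "dx": 0.0, "dy": 0.0, "dz": -0.02, "twist": 0.0}, {"gripper": 0.5, "dx": 0.0, "dy": 0.0, "dz": -0.02, "twist": 0.0}, {"gripper": 0.5, "dx": 0.0, "dy": 0.0, "dz": -0.003, "twist": 0.0}, {"gripper": 0.5, "dx": 0.0, "dy": 0.0, "dz": 0.0, "twist": 0.0}]}}

```text
t: 19.85
tcp_pos: [471.4, -126.3, 200.4]
eef_rot: [1.367, -2.829, 0.004]
contact_force: [0.3, 0.3, 0.1]
grip_width: 42.7
```

```bash
python3 c.py;python3 - <<'E'
from h import *
import cv2
T=tool(); np.save('Tw13.npy',T)
cv2.imwrite('pics/w13.png',env.get_image('wrist')[:,:,::-1])
E
```

```text
t 19.85 R 67.97 theta 60.5 tool az rel 241.6 z 200.4 ztilt [ 0.0008 -0.0021] F [0.3 0.3 0.1] M [ 0.06  0.01 -0.04] w 42.7 j [-0.26  0.19 -0.13  1.24 -0.   -2.73] v 0.029
```

View pics/w13.png

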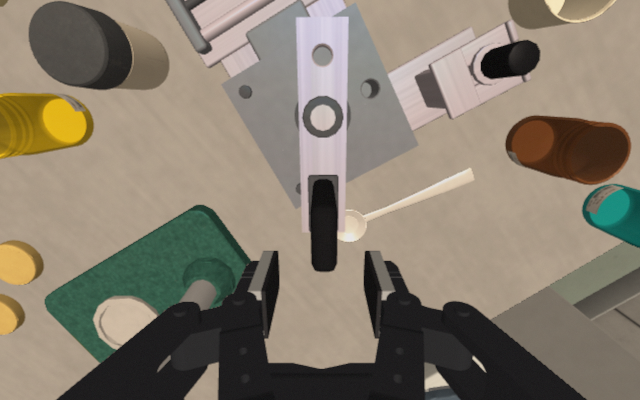

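Clear of the grip: its top is at about (323,240) with the jaws on either side. I'll turn the tool back half a turn.

{"name": "move_arm", "arguments": {"series": [{"gripper": 0.5, "dx": 0.0, "dy": 0.0, "dz": 0.0, "twist": 7.0}, {"gripper": 0.5, "dx": 0.0, "dy": 0.0, "dz": 0.0, "twist": 7.0}, {"gripper": 0.5, "dx": 0.0, "dy": 0.0, "dz": 0.0, "twist": 7.0}, {"gripper": 0.5, "dx": 0.0, "dy": 0.0, "dz": 0.0, "twist": 7.0}, {"gripper": 0.5, "dx": 0.0, "dy": 0.0, "dz": 0.0, "twist": 7.0}, {"gripper": 0.5, "dx": 0.0, "dy": 0.0, "dz": 0.0, "twist": 7.0}, {"gripper": 0.5, "dx": 0.0, "dy": 0.0, "dz": 0.0, "twist": 7.0}, {"gripper": 0.5, "dx": 0.0, "dy": 0.0, "dz": 0.0, "twist": 7.0}]}}

```text
t: 20.57
tcp_pos: [469.8, -125.4, 194.1]
eef_rot: [-0.154, -3.133, 0.002]
contact_force: [-0.7, 1.0, 0.3]
grip_width: 42.7
```

{"name": "move_arm", "arguments": {"series": [{"gripper": 0.5, "dx": 0.0, "dy": 0.0, "dz": 0.0, "twist": 7.0}, {"gripper": 0.5, "dx": 0.0, "dy": 0.0, "dz": 0.0, "twist": 7.0}, {"gripper": 0.5, "dx": 0.0, "dy": 0.0, "dz": 0.0, "twist": 7.0}, {"gripper": 0.5, "dx": 0.0, "dy": 0.0, "dz": 0.0, "twist": 7.0}, {"gripper": 0.5, "dx": 0.0, "dy": 0.0, "dz": 0.0, "twist": 7.0}, {"gripper": 0.5, "dx": 0.0, "dy": 0.0, "dz": 0.0, "twist": 7.0}, {"gripper": 0.5, "dx": 0.0, "dy": 0.0, "dz": 0.0, "twist": 7.0}, {"gripper": 0.5, "dx": 0.0, "dy": 0.0, "dz": 0.0, "twist": 7.0}]}}

```text
t: 21.23
tcp_pos: [467.1, -124.3, 186.7]
eef_rot: [-1.634, -2.67, 0.009]
contact_force: [-0.1, -0.2, -0.3]
grip_width: 42.7
```

{"name": "move_arm", "arguments": {"series": [{"gripper": 0.5, "dx": 0.0, "dy": 0.0, "dz": 0.0, "twist": 7.0}, {"gripper": 0.5, "dx": 0.0, "dy": 0.0, "dz": 0.0, "twist": 7.0}, {"gripper": 0.5, "dx": 0.0, "dy": 0.0, "dz": 0.0, "twist": 7.0}, {"gripper": 0.5, "dx": 0.0, "dy": 0.0, "dz": 0.0, "twist": 7.0}, {"gripper": 0.5, "dx": 0.0, "dy": 0.0, "dz": 0.0, "twist": 7.0}, {"gripper": 0.5, "dx": 0.0, "dy": 0.0, "dz": 0.0, "twist": 7.0}, {"gripper": 0.5, "dx": 0.0, "dy": 0.0, "dz": 0.0, "twist": 7.0}, {"gripper": 0.5, "dx": 0.0, "dy": 0.0, "dz": 0.0, "twist": 7.0}]}}

```text
t: 21.9
tcp_pos: [464.4, -123.1, 179.4]
eef_rot: [-2.712, -1.559, 0.026]
contact_force: [0.4, 0.0, -0.3]
grip_width: 42.7
```

```bash
python3 c.py; python3 tgt.py 62.1 195
```

```text
t 21.9 R 75.45 theta 62.1 tool az rel 69.8 z 179.4 ztilt [-0.0209  0.0027] F [ 0.4  0.  -0.3] M [ 0.01  0.01 -0.  ] w 42.7 j [-0.26  0.21 -0.17  1.21 -0.    0.27] v 1.492
target [ 470.6 -128.   195. ] tool delta [ -1.24   7.56 -15.75] twist needed 7.69 z 179.4 w 42.701049171523714 F [ 0.4  0.  -0.3]
```

{"name": "move_arm", "arguments": {"series": [{"gripper": 0.5, "dx": -0.0012, "dy": 0.0076, "dz": -0.015, "twist": 7.0}, {"gripper": 0.5, "dx": 0.0, "dy": 0.0, "dz": 0.0, "twist": 0.0}, {"gripper": 0.5, "dx": 0.0, "dy": 0.0, "dz": 0.0, "twist": 0.0}]}}

```text
t: 22.15
tcp_pos: [469.5, -127.6, 191.8]
eef_rot: [-2.808, -1.377, 0.032]
contact_force: [0.6, 0.4, -0.5]
grip_width: 42.6
```

```bash
python3 c.py; python3 tgt.py 62.1 137;python3 - <<'E'
from h import *
import cv2
T=tool(); np.save('Tw14.npy',T)
cv2.imwrite('pics/w14.png',env.get_image('wrist')[:,:,::-1])
E
```

```text
t 22.15 R 68.63 theta 62.4 tool az rel 62.2 z 191.8 ztilt [-0.0247  0.0037] F [ 0.6  0.4 -0.5] M [-0.   -0.03  0.06] w 42.6 j [-0.26  0.22 -0.13  1.25 -0.    0.4 ] v 0.06
target [ 470.6 -128.   137. ] tool delta [ 1.01  2.32 54.71] twist needed 0.14 z 191.8 w 42.641825664742775 F [ 0.6  0.4 -0.5]
```

View pics/w14.png

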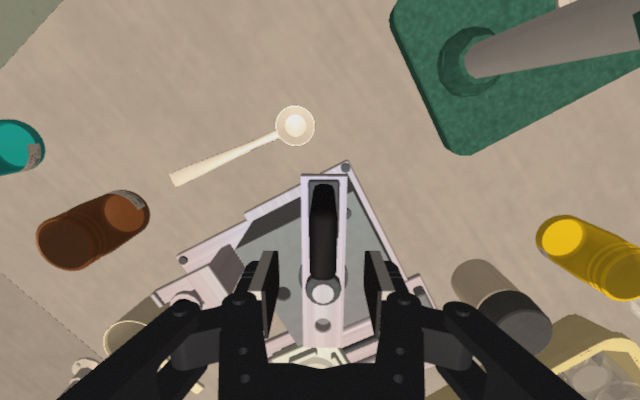

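{"name": "move_arm", "arguments": {"series": [{"gripper": 0.5, "dx": 0.001, "dy": 0.0023, "dz": 0.015, "twist": 0.0}, {"gripper": 0.5, "dx": 0.0, "dy": 0.0, "dz": 0.015, "twist": 0.0}, {"gripper": 0.5, "dx": 0.0, "dy": 0.0, "dz": 0.012, "twist": 0.0}, {"gripper": 0.5, "dx": 0.0, "dy": 0.0, "dz": 0.0, "twist": 0.0}]}}

```text
t: 22.53
tcp_pos: [470.3, -127.6, 146.5]
eef_rot: [-2.801, -1.39, 0.032]
contact_force: [-0.1, 0.3, -0.2]
grip_width: 42.5
```

```bash
python3 tgt.py 62.1 137
```

```text
target [ 470.6 -128.   137. ] tool delta [-0.06  0.73  9.44] twist needed 0.71 z 146.5 w 42.462695195679544 F [-0.1  0.3 -0.2]
```

{"name": "move_arm", "arguments": {"series": [{"gripper": 0.4, "dx": 0.0, "dy": 0.0007, "dz": 0.009, "twist": 0.7}, {"gripper": 0.0, "dx": 0.0, "dy": 0.0, "dz": 0.0, "twist": 0.0}, {"gripper": 0.0, "dx": 0.0, "dy": 0.0, "dz": 0.0, "twist": 0.0}, {"gripper": 0.0, "dx": 0.0, "dy": 0.0, "dz": 0.0, "twist": 0.0}, {"gripper": 0.0, "dx": 0.0, "dy": 0.0, "dz": 0.0, "twist": 0.0}]}}

```text
t: 22.95
tcp_pos: [470.1, -127.7, 136.8]
eef_rot: [-2.807, -1.377, 0.033]
contact_force: [1.3, -2.9, -11.1]
grip_width: 15.6
```

```bash
python3 c.py
```

```text
t 22.95 R 68.1 theta 62.1 tool az rel 62.3 z 136.8 ztilt [-0.0255  0.0042] F [  1.3  -2.9 -11.1] M [ 0.25 -0.8  -0.15] w 15.6 j [-0.26  0.25 -0.23  1.12 -0.    0.4 ] v 0.003
```

{"name": "move_arm", "arguments": {"series": [{"gripper": 0.0, "dx": -0.0071, "dy": 0.0004, "dz": 0.0, "twist": -6.0}, {"gripper": 0.0, "dx": -0.0071, "dy": 0.0004, "dz": 0.0, "twist": -6.0}, {"gripper": 0.0, "dx": -0.0071, "dy": 0.0004, "dz": 0.0, "twist": -6.0}, {"gripper": 0.0, "dx": -0.0071, "dy": 0.0004, "dz": 0.0, "twist": -6.0}, {"gripper": 0.0, "dx": -0.0071, "dy": 0.0004, "dz": 0.0, "twist": -6.0}, {"gripper": 0.0, "dx": -0.0071, "dy": 0.0004, "dz": 0.0, "twist": -6.0}, {"gripper": 0.0, "dx": -0.0071, "dy": 0.0004, "dz": 0.0, "twist": -6.0}, {"gripper": 0.0, "dx": -0.0071, "dy": 0.0004, "dz": 0.0, "twist": -6.0}]}}

```text
t: 23.62
tcp_pos: [457.4, -183.4, 136.9]
eef_rot: [-1.956, -2.43, 0.022]
contact_force: [5.1, 2.7, -9.5]
grip_width: 15.6
```

```bash
python3 c.py
```

```text
t 23.6167 R 67.97 theta 111.8 tool az rel 112.3 z 136.9 ztilt [-0.0262  0.0028] F [ 5.1  2.7 -9.5] M [-0.39 -1.14 -0.11] w 15.6 j [-0.38  0.26 -0.22  1.12 -0.01 -0.59] v 1.47
```

{"name": "move_arm", "arguments": {"series": [{"gripper": 0.0, "dx": -0.0059, "dy": 0.0003, "dz": 0.0, "twist": -5.0}, {"gripper": 0.0, "dx": -0.0048, "dy": 0.0002, "dz": 0.0, "twist": -4.0}, {"gripper": 0.0, "dx": -0.0036, "dy": 0.0001, "dz": 0.0, "twist": -3.0}, {"gripper": 0.0, "dx": -0.0024, "dy": 0.0, "dz": 0.0, "twist": -2.0}, {"gripper": 0.0, "dx": 0.0, "dy": 0.0, "dz": 0.0, "twist": 0.0}]}}

```text
t: 24.03
tcp_pos: [463.7, -200.5, 137.0]
eef_rot: [-1.615, -2.667, 0.017]
contact_force: [-0.3, 1.5, -7.9]
grip_width: 15.5
```

```bash
python3 c.py;python3 - <<'E'
from f import *
import cv2
im=env.get_image('scene')[:,:,::-1];cv2.imwrite('pics/s15.png',im);cv2.imwrite('pics/s15d.png',cv2.resize(im[140:230,355:445],None,fx=6.5,fy=6.5,interpolation=3))
im=env.get_image('top')[:,:,::-1];cv2.imwrite('pics/t15.png',im);cv2.imwrite('pics/t15d.png',cv2.resize(im[85:165,330:410],None,fx=7.4,fy=7.4,interpolation=3))
im=env.get_image('wrist')[:,:,::-1];cv2.imwrite('pics/w15.png',im)
E
```

```text
t 24.0333 R 67.74 theta 127.2 tool az rel 127.6 z 137.0 ztilt [-0.0261  0.0027] F [-0.3  1.5 -7.9] M [-0.69 -0.54  0.24] w 15.5 j [-0.4   0.28 -0.18  1.13 -0.01 -0.89] v 0.034
```

View pics/s15d.png

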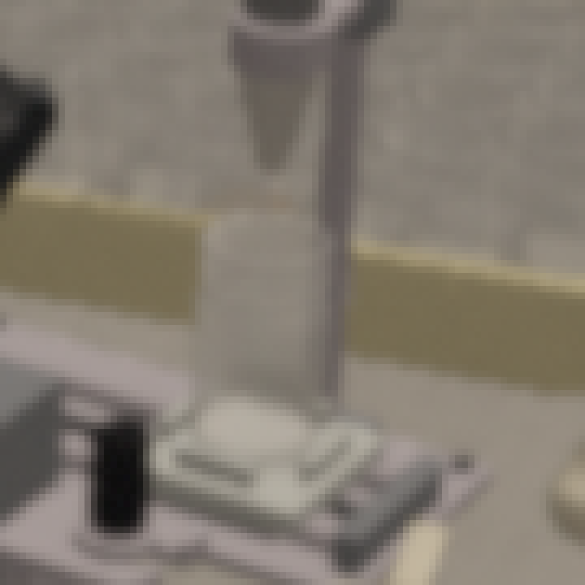

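View pics/t15d.png

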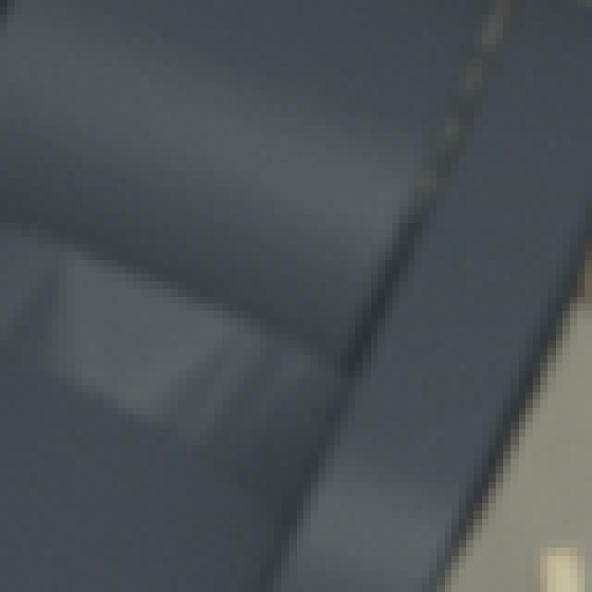

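View pics/w15.png

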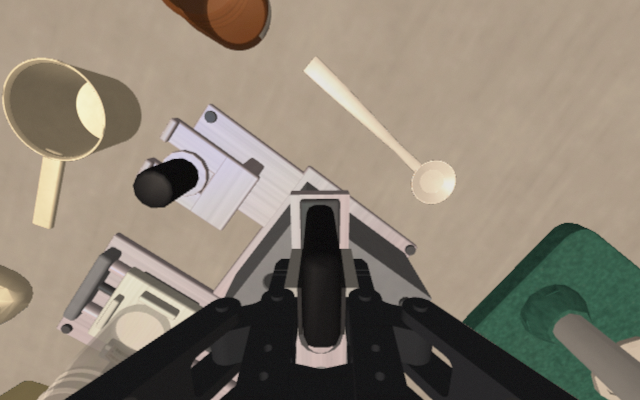

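Run:
```python
from f import *
def W(x,y,z): return np.append(H+x*X+y*Y,z)
c=lambda p:((proj('scene',p)-[355,140])*6.5).round(0)
for y in(-94,-98.3,-100,-102):
    print(y,'tip',c(W(140,y,151)),'jar top',c(W(140,y,123)),'bottom',c(W(140,y,30)),'left/right', [c(np.append(H+140*X+y*Y+s*27*np.array([.39,-.92]),123)) for s in(-1,1)])
```

```text
-94 tip [256. 165.] jar top [252. 231.] bottom [237. 440.] left/right [array([183., 230.]), array([321., 232.])]
-98.3 tip [266. 168.] jar top [261. 234.] bottom [247. 443.] left/right [array([192., 232.]), array([331., 235.])]
-100 tip [270. 169.] jar top [265. 235.] bottom [251. 444.] left/right [array([196., 233.]), array([334., 236.])]
-102 tip [274. 170.] jar top [270. 236.] bottom [255. 445.] left/right [array([200., 235.]), array([339., 237.])]
```

Run:
```python
import cv2
im=cv2.imread('pics/s15.png')[150:220,375:420]; im=cv2.createCLAHE(4,(2,2)).apply(cv2.cvtColor(im,cv2.COLOR_BGR2GRAY)); cv2.imwrite('pics/s15e.png',cv2.resize(im,None,fx=8.5,fy=8.5,interpolation=3))
```

```text
(no output)
```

View pics/s15e.png

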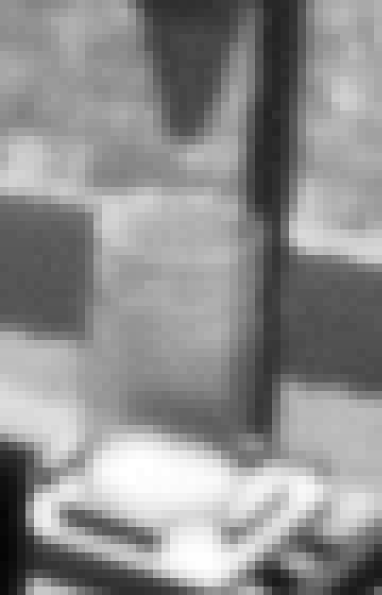

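{"name": "move_arm", "arguments": {"series": [{"gripper": 0.5, "dx": 0.0, "dy": 0.0, "dz": 0.0, "twist": 0.0}, {"gripper": 0.5, "dx": 0.0, "dy": 0.0, "dz": 0.0, "twist": 0.0}, {"gripper": 0.5, "dx": 0.0, "dy": 0.0, "dz": 0.0, "twist": 0.0}, {"gripper": 0.5, "dx": 0.0, "dy": 0.0, "dz": -0.015, "twist": 0.0}, {"gripper": 0.5, "dx": 0.0, "dy": 0.0, "dz": -0.02, "twist": 0.0}, {"gripper": 0.5, "dx": 0.0, "dy": 0.0, "dz": -0.025, "twist": 0.0}, {"gripper": 0.5, "dx": 0.0, "dy": 0.0, "dz": -0.025, "twist": 0.0}, {"gripper": 0.5, "dx": 0.0, "dy": 0.0, "dz": -0.02, "twist": 0.0}]}}

```text
t: 24.85
tcp_pos: [464.0, -198.9, 243.7]
eef_rot: [-1.623, -2.656, 0.018]
contact_force: [0.5, 0.2, -0.1]
grip_width: 42.5
```

```bash
python3 c.py; python3 d.py 380 -60 300
```

```text
t 24.85 R 66.77 theta 126.1 tool az rel 127.1 z 243.7 ztilt [-0.0306  0.0052] F [ 0.5  0.2 -0.1] M [-0.03 -0.05 -0.  ] w 42.5 j [-0.4   0.25  0.04  1.39 -0.01 -0.87] v 0.617
t 24.85 tcp [ 464.  -198.9  243.7] tool delta mm [162.92 -12.69 -52.93] az 117.13 z [-0.0306  0.0052 -0.9995] F [ 0.5  0.2 -0.1] w 42.5 j6 -0.87 v 0.617
```

{"name": "move_arm", "arguments": {"series": [{"gripper": 0.5, "dx": 0.012, "dy": -0.023, "dz": -0.014, "twist": 0.0}, {"gripper": 0.5, "dx": 0.012, "dy": -0.023, "dz": -0.014, "twist": 0.0}, {"gripper": 0.5, "dx": 0.012, "dy": -0.023, "dz": -0.014, "twist": 0.0}, {"gripper": 0.5, "dx": 0.012, "dy": -0.023, "dz": -0.014, "twist": 0.0}, {"gripper": 0.5, "dx": 0.0, "dy": 0.0, "dz": 0.0, "twist": 0.0}, {"gripper": 0.5, "dx": 0.0, "dy": 0.0, "dz": 0.0, "twist": 0.0}]}}

```text
t: 25.35
tcp_pos: [359.7, -198.3, 310.9]
eef_rot: [-1.63, -2.663, 0.016]
contact_force: [-0.4, 0.1, -0.0]
grip_width: 42.7
```

```bash
python3 c.py;python3 - <<'E'
from f import *
import cv2
im=env.get_image('scene')[:,:,::-1];cv2.imwrite('pics/s16.png',im);cv2.imwrite('pics/s16d.png',cv2.resize(im[120:270,270:440],None,fx=4,fy=4,interpolation=3))
im=env.get_image('top')[:,:,::-1];cv2.imwrite('pics/t16.png',im);cv2.imwrite('pics/t16d.png',cv2.resize(im[70:230,270:430],None,fx=3.7,fy=3.7,interpolation=3))
E
```

```text
t 25.35 R 166.71 theta 110.0 tool az rel 127.1 z 310.9 ztilt [-0.0221  0.0013] F [-0.4  0.1 -0. ] M [-0.04 -0.01  0.01] w 42.7 j [-0.5   0.05 -0.03  1.52 -0.01 -0.97] v 0.054
```

View pics/s16d.png

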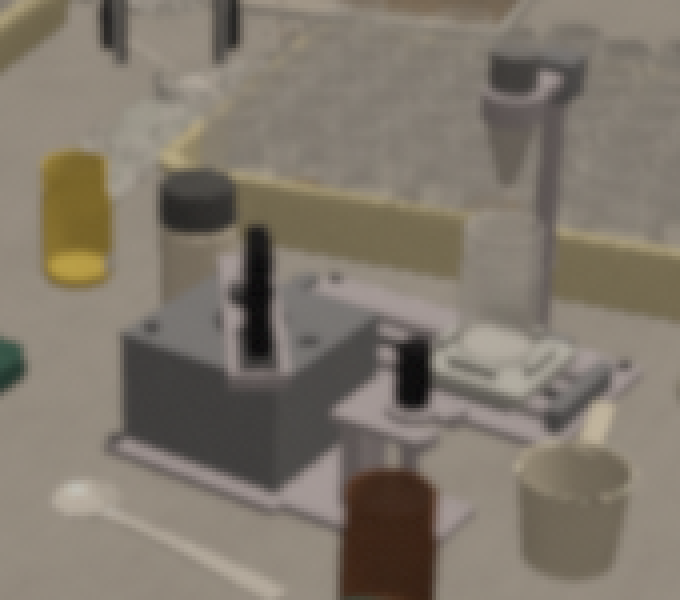

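View pics/t16d.png

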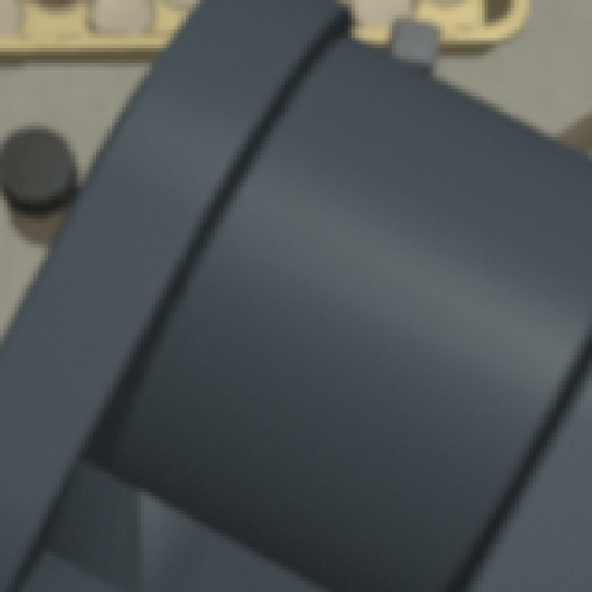

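{"name": "move_arm", "arguments": {"series": [{"gripper": 0.5, "dx": -0.02, "dy": -0.033, "dz": 0.0, "twist": 0.0}, {"gripper": 0.5, "dx": -0.02, "dy": -0.033, "dz": 0.0, "twist": 0.0}, {"gripper": 0.5, "dx": -0.02, "dy": -0.033, "dz": 0.0, "twist": 0.0}, {"gripper": 0.5, "dx": -0.02, "dy": -0.033, "dz": 0.0, "twist": 0.0}, {"gripper": 0.5, "dx": -0.02, "dy": -0.033, "dz": 0.0, "twist": 0.0}, {"gripper": 0.5, "dx": -0.02, "dy": -0.033, "dz": 0.0, "twist": 0.0}, {"gripper": 0.5, "dx": 0.0, "dy": 0.0, "dz": 0.0, "twist": 0.0}, {"gripper": 0.5, "dx": 0.0, "dy": 0.0, "dz": 0.0, "twist": 0.0}]}}

```text
t: 26.12
tcp_pos: [239.2, -403.7, 305.2]
eef_rot: [-1.61, -2.664, 0.009]
contact_force: [0.5, 1.0, -0.9]
grip_width: 42.8
```

```bash
python3 c.py;python3 - <<'E'
from f import *
import cv2
im=env.get_image('top')[:,:,::-1];cv2.imwrite('pics/t17.png',im);cv2.imwrite('pics/t17d.png',cv2.resize(im[85:225,270:430],None,fx=4,fy=4,interpolation=3))
E
```

```text
t 26.1167 R 368.67 theta 139.4 tool az rel 127.7 z 305.2 ztilt [-0.0274  0.0096] F [ 0.5  1.  -0.9] M [ 0.04 -0.03 -0.04] w 42.8 j [-1.02  0.17  0.1   1.52 -0.02 -1.51] v 0.06
```

View pics/t17d.png

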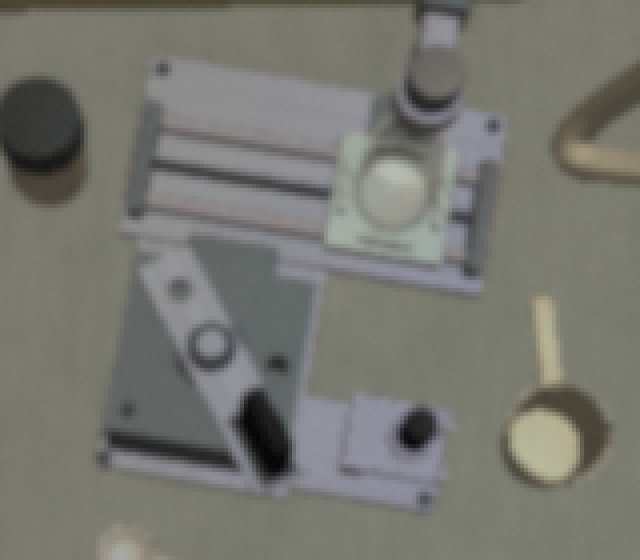

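Run:
```python
from f import *
t=lambda x,y,z:F(onz('top',(270+x/4,85+y/4),z))
print('carriage',t(391.75,197.75,30),'start carriage', t(231.75,170,30))
print('post base plate left',t(371,118,12),'right',t(430,128,12))
print('spout cap top (z~220)',t(437,75,225),t(432,97,200))
T=np.load('Tw2.npy')
print('post wrist2 base plate', F(onz('wrist',(487,229),12,T)),F(onz('wrist',(517,229),12,T)),F(onz('wrist',(502,209),12,T)),F(onz('wrist',(502,247),12,T)))
T=np.load('Tw1.npy')
print('post wrist1 base', [F(onz('wrist',p,12,T)) for p in((533,152),(533,187))])
```

```text
carriage [138.2 -99.6] start carriage [138.    8.9]
post base plate left [198.1 -77.7] right [ 198.3 -118.6]
spout cap top (z~220) [ 143.5 -100.5] [ 140.9 -101.7]
post wrist2 base plate [187.1 -99.1] [220.7 -99.1] [199.8 -75.4] [ 207.8 -121.3]
post wrist1 base [array([199.6, -76.6]), array([ 208.6, -119.7])]
```

```bash
python3 -c "
from workcell import env
s=env.state();print(s['t'],s['contact_force'],s['joint_velocities'].round(3));print(env.close_job())"
```

```text
26.1667 [-0.9899882   0.09818053 -1.36137778] [ 0.042 -0.022 -0.016  0.005  0.005  0.015]
the job is handed in; nothing more can be done
None
```

I finished the task and handed it in at 26.2 s. No verdict is reported, so the result below rests on my own last checks.

- **Pin:** I drew it straight up out of the crank arm and let it go in the fork's slot before touching the crank. The later pictures, up to the last top view, show it still standing upright there. One rough wrist-camera reading put its top about 4 mm from the point I had measured for its parked place; the limit is 14 mm.
- **Crank:** I wound it counter-clockwise in three grasps, about 487° (8.5 rad) in all. By the given gear ratio, that moves the carriage about 108 mm.
- **Jar under the spout:** The jar stands upright in its nest.

  | Reading | Along the rail (feeder y) |
  |---|---|
  | Carriage, from the crank angle | -98.3 mm |
  | Carriage, top view | -99.6 mm |
  | Spout post foot, two cameras | about -98 mm |
  | Spout tip, scene view | -102 to -103 mm |

  The scene-view tip reading disagrees with the others. That view also read the jar about 1.5 to 4 mm too far along the rail, so I put the real miss at 0 to 3 mm, against the 9 mm allowed.
- **Surroundings:** The shaker, cup and spoon look unmoved in the last pictures. The gripper was clear of everything, and the force reading was near zero.

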